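# Load the inspected clutch weight and close up the parts case

## Robot

A 7-joint arm with a two-finger parallel gripper is mounted at the origin on the work surface. World frame = base frame: x ahead of the robot, y to its left, z up, the work surface at z = 0. Lengths are in m, angles in rad, forces in N, time in s.
With the tool pointing down it reaches from about 0.425 to 0.925 m from the base axis. Payload 6.8 kg.
Tool frame: the origin (TCP) lies on the mounting face of the last link; the fingertips stand 173 mm ahead of it and the grasp point (between the pads) lies 155 mm ahead of it (grip_point_offset is the distance from the TCP to the grasp point, in m); x points along the fingers, z is the direction in which the jaws open and shut, and the axes are right-handed (so a half turn about x gives the same grasp; the last joint's range is limited). The gripper opens to 85 mm and grips with 20 to 120 N. Pads are 22 mm wide; open, the fingers measure 114 mm over their backs; the gripper's body (76 mm by 85 mm) begins 54 mm behind the grasp point. The pads swing forward as they close: fully open they stand 13 mm farther back than shut.
Start: joints at [-1.401, 0.477, 0.022, 1.555, -0.011, 1.109, -0.083], TCP at [0.185, 0.649, 0.405] pointing down, gripper open.
Joint ranges: [-2.96, 2.96], [-0.34, 2.1], [-1.41, 1.46], [0.24, 2.44], [-1.37, 4.51], [0.17, 1.92], [-2.96, 2.96]. Speed limits (rad/s): [2.39, 2.39, 3.14, 3.14, 3.14, 3.14, 3.14].

## Interface

Orientations are given as a rotation vector (axis times angle).
In Python, from bench import * gives the robot as it stands. The module is installed in compiled form; this text tells all that it offers.
- The arm moves only by the tool servo_tool, never from a script. Its argument "motion" is a list of rows, each a list of 5 numbers: the shift along the tool's x, y, z in m, then the turn about the tool's x in degrees, then the gripper command: -1 is fully open, 1 is shut, values between are in proportion. In form: [[dx, dy, dz, turn, fingers], ...]. A call has 1 to 8 rows; each row is the pose to reach, as a shift and turn from the pose measured when the call began, along the tool's axes at that moment; what a row does not reach only later rows make up. A row lasts 1/10 s, in which the tool goes at most 50 mm and 8.59 degrees, less where a joint would pass 70% of its speed; a pose out of reach is approached as far as the arm can. A call with a gripper value outside its range is refused whole. The fingers move at their own pace and stop on an object; "force" is the grip in N (left out, the last holds). Time passes only in rows, so rows that repeat a pose let the fingers close. It gives the time, the measured TCP pose, the force and the opening at its end, in the units of the state.
- get_obs(): the state, without advancing time (a new reading comes with each control period).
- grab_frame(name): name is "scene" or "top" or "wrist"; returns the picture (480x640x3 uint8, red, green, blue); there is no depth.
- camera_params(name): a dict with "mtx" (3x3 intrinsics, pixels), "D" ([k1, k2, p1, p2, k3] as OpenCV has them; the pictures are not rectified), "world_to_cam" (4x4, takes a point from world to camera coordinates); the wrist camera has in their place "T_tool_cam" (4x4, takes a point from camera to tool coordinates, whose origin is the TCP and whose axes are the tool frame's). Camera axes: x right, y down, z forward; pixel columns grow to the right and rows downward; lengths in m; the calibration is good to about 2 mm. A picture is of the moment at which its call begins: read the wrist's pose just before it. camera_params takes no time and is no camera call.
- hand_in(): hands the job in, once; it reports no verdict.
The state is a dict: "clock": time; "joints": joint angles; "qvel": joint speeds; "tau": joint torques, N m; "tcp_pos": TCP position; "orientation": TCP orientation; "contact_force": force on the tool from outside, world axes, zero at the start; "moment": the same for the moment, N m; "grip_width": finger opening in m.
Only numpy, scipy, OpenCV 4.12 (cv2) and the standard library are available. Lean on these libraries where they do the work, as an engineer would, in place of code of your own. Each camera call takes 0.05 s, during which the arm holds its last target. There are 200 camera calls.

## Task

Take the clutch weight from under the magnifier lamp, reaching in at a slant so that the lamp is not bumped, and lay it flat in the empty bay of the grey parts case, beside the other weight. Then shut the lid fully, and after that swing the clamp on the case's side all the way down over the closed lid. Leave the other weight in its bay and the gear, the sheave and the mirror where they lie.

Things in the scene. Friction and masses are not known exactly. Their poses are not given: they have to be found in the camera images.
- weight: The clutch weight to load: loose arc-shaped grey cast-iron shoe, 57 mm long (its x), 20 mm wide at the middle (its y; the arc bulges to +y), 22 mm high, 0.15 kg. Lies flat on the table under the near edge of the lamp head; its x axis points ahead and 30 to 70 degrees to the left, and the space on its -x side is clear of the lamp. Origin: underside, mid-length, mid-width; z up.
- twin: The other, identical clutch weight, already lying flat in the case's other bay (at -y of the case). Same origin and axes.
- case: Grey steel parts case fixed to the table, outside 140 (x) x 175 (y) x 45 mm high, walls, floor and middle divider 5 mm thick. The divider runs along x at y = 0: two bays of 130 (x) by 80 mm (y). Origin: centre of its underside; x points ahead and somewhat left, to the lid's hinge; z up. A bracket outside its -y wall, 73 mm high, carries the clamp.
- free_bay (a point): Centre of the floor of the empty bay, 5 mm above the table, at y = +42.5 mm of the case; axes as the case's.
- lid (a joint): Angle of the case's lid, rad: 0 fully shut, grows as it opens upward about the far rim, 1.57 upright, at most 1.9. A stiff hinge: it stays where it is left and takes about 2 to 4 N at its free edge to close.
- lid_hinge (a point): Middle of the lid's hinge axis (case y), on the far rim at the lid's underside: 70 mm beyond the case's centre, 45.5 mm above the table. The lid is a plate 140 mm long from the hinge, 175 mm wide, 8 mm thick (on the outer side of the hinge line). When shut its axes are the case's and it reaches to -x; its z axis is the lid's outer normal.
- lid_handle (a point): Grip point of the lid's round black knob (28 mm across, standing 43 mm out of the lid's outer face), 110 mm from the hinge, mid-width, 35 mm out of the outer face.
- clamp (a joint): Angle of the hold-down clamp, rad: 0 fully down (arm level across the lid, pointing to +y of the case), grows as its arm swings up, 1.57 upright, at most 2.0 (leaning outward). Stiff: it stays where it is left and takes about 2 to 3 N at its grip.
- clamp_hinge (a point): The clamp's hinge axis (case x), at x = +10, y = -100, z = 64 mm in the case's frame. The clamp is an arm 16 mm wide and 10 mm thick, centred on the hinge, that runs 105 mm from the hinge; its last 45 mm are a round black grip 18 mm thick.
- clamp_grip (a point): Middle of the clamp's round grip, 82 mm from its hinge, on its centre line.
- lamp: Swing-arm magnifier lamp, fixed. Origin: a point on the table, 40 mm on the robot's side of the inspected spot; x points away from the robot and somewhat to the left. Its round head, 154 mm across, is centred 102 mm beyond the origin (along its x) and spans 198 to 222 mm above the table. An arm runs on from the head, 205 to 252 mm high, to a 28 mm post 300 mm beyond the origin, on a bolted foot.
- gear: Steel crankshaft gear lying flat, 92 mm across, 28 mm high, loose bystander. Origin: centre of its underside.
- sheave: Polished sliding sheave lying flat, 108 mm across, 34 mm high, loose bystander. Origin: centre of its underside.
- mirror: Small chrome inspection mirror lying flat, 182 mm long along its x, disc of 44 mm at the +x end, up to 12 mm high, loose bystander. Origin: near mid-length on its underside.

How it is judged:
By the outcome, as a careful person would: the job done as asked, in the order asked, and still so for the second after the job is handed in, with the robot touching nothing.
It also fails if it takes over 72 s, if anything falls off the work surface, if the arm or the gripper's body presses on something with over 40 N, if the wrist force passes 120 N, or if a joint passes its speed limit or range.

## Working session

There is one attempt and no reset: what is moved stays moved. The work goes in short steps, Python scripts to look and compute and a tool call to move; the robot and the scene stay as the last step left them, time stands still between calls to the robot, and variables do not carry over. Pictures are saved under pics/ and viewed, about 8 in all and at most 12, crops included, and the job is handed in when it is done.

Besides the shell and the picture viewer there is one more tool, called after "Emit:" as name([rows], argument=value, ...), one row to a line, values as JSON. servo_tool: Moves the arm, as the interface text tells. Its arguments: {"type":"object","properties":{"motion":{"type":"array","items":{"type":"array","items":{"type":"number"}}},"force":{"type":"number"}},"required":["motion"]}

```bash
mkdir -p pics; python3 - <<'E'
from bench import *
import cv2,numpy as np
o=get_obs()
print(o)
for n in("scene","top"):
    print(n,{k:np.round(v,4).tolist() for k,v in camera_params(n).items()})
    cv2.imwrite(f"pics/{n}0.png",grab_frame(n)[:,:,::-1])
print({k:np.round(v,4).tolist() for k,v in camera_params("wrist").items()})
E
```

```text
{'clock': 0.0, 'joints': array([-1.40107678,  0.47780096,  0.02231389,  1.556457  , -0.01153678,
        1.10929432, -0.08311801]), 'qvel': array([-0.00059889, -0.00019452,  0.00072681,  0.00033272, -0.00109804,
       -0.00073544,  0.00169841]), 'tau': array([ 2.29228517e-04, -5.96456087e+01,  1.60744652e+00, -2.81204742e+01,
        1.23697377e-02,  9.48821398e-03,  2.45704325e-05]), 'tcp_pos': array([0.18502228, 0.64885746, 0.40372199]), 'orientation': array([-1.00333707,  1.32934939,  1.0013805 ]), 'contact_force': array([ 0.13145973, -1.29723347, -0.14731567]), 'moment': array([-0.00275203, -0.01886066, -0.01730456]), 'grip_width': 0.0855930252534274}
scene {'mtx': [[528.6432, 0.0, 313.6189], [0.0, 528.6432, 234.0886], [0.0, 0.0, 1.0]], 'D': [-0.0078, 0.0, 0.0, 0.0, 0.0], 'world_to_cam': [[0.8328, 0.5536, 0.0001, -0.4814], [0.4187, -0.6297, -0.6543, -0.2472], [-0.3622, 0.5449, -0.7562, 1.4287], [0.0, 0.0, 0.0, 1.0]]}
top {'mtx': [[543.8447, 0.0, 312.729], [0.0, 543.8447, 239.9445], [0.0, 0.0, 1.0]], 'D': [0.0235, 0.0, 0.0, 0.0, 0.0], 'world_to_cam': [[0.0034, -1.0, 0.0059, -0.0789], [-0.991, -0.0041, -0.1335, 0.5861], [0.1336, -0.0054, -0.991, 0.9746], [0.0, 0.0, 0.0, 1.0]]}
{'mtx': [[351.8694, 0.0, 319.2465], [0.0, 351.8694, 242.1493], [0.0, 0.0, 1.0]], 'D': [-0.0193, 0.0, 0.0, 0.0, 0.0], 'T_tool_cam': [[-0.001, -0.2823, 0.9593, 0.0317], [0.0007, -0.9593, -0.2823, 0.0718], [1.0, 0.0004, 0.0011, -0.0008], [0.0, 0.0, 0.0, 1.0]]}
```

View pics/scene0.png

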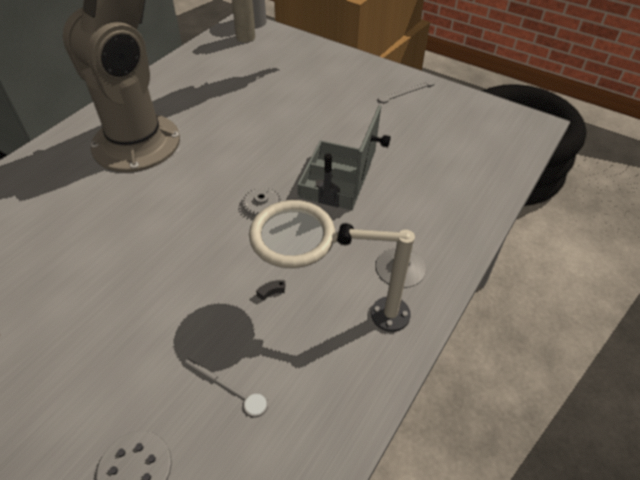

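View pics/top0.png

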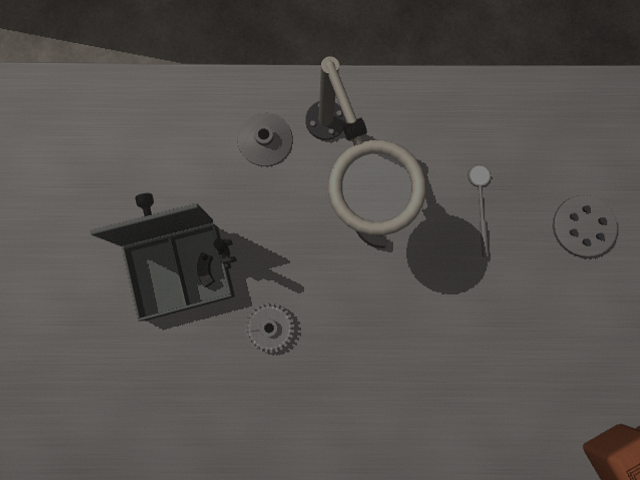

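Scene: weight at about (270,289), lamp ring about (292,233), case about (340,165) with lid open past upright and clamp up. Top: case floor around (180,272), lamp ring (377,187), weight partly hidden at (375,240). Zooming both for measurements.

```bash
cat > h.py <<'E'
from bench import *
import cv2,numpy as np
from scipy.spatial.transform import Rotation as R
def cam(n,o=None):
    p=camera_params(n)
    if n=="wrist":
        o=o or get_obs(); T=np.eye(4); T[:3,:3]=R.from_rotvec(o["orientation"]).as_matrix(); T[:3,3]=o["tcp_pos"]
        W=np.linalg.inv(T@p["T_tool_cam"])
    else: W=np.array(p["world_to_cam"])
    return np.array(p["mtx"]),np.array(p["D"],float),W
def proj(c,P):
    K,D,W=c; return cv2.projectPoints(np.atleast_2d(np.array(P,float)),cv2.Rodrigues(W[:3,:3])[0],W[:3,3],K,D)[0][:,0]
def back(c,uv,z):
    K,D,W=c; r=cv2.undistortPoints(np.atleast_2d(np.array(uv,float))[:,None],K,D)[:,0]
    d=np.c_[r,np.ones(len(r))]@W[:3,:3]; o=-W[:3,:3].T@W[:3,3]
    return o+d*((np.array(z)-o[2])/d[:,2])[:,None]
def crop(img,x0,y0,x1,y1,k):
    return cv2.resize(img[y0:y1,x0:x1],None,fx=k,fy=k,interpolation=cv2.INTER_CUBIC)
E
python3 - <<'E'
import cv2,numpy as np
from h import crop
s=cv2.imread("pics/scene0.png");t=cv2.imread("pics/top0.png")
t2=np.clip(t.astype(float)*1.8,0,255).astype(np.uint8)
a=crop(t2,85,180,245,330,5)[:600]  # 800x750 ->
a=crop(t2,85,185,245,330,4)  #640x580
cv2.imwrite("pics/c1.png",a)
b=crop(s,240,270,305,310,6); c=crop(t2,345,220,410,260,6); d=crop(s,290,100,400,215,3)
m=np.zeros((590,800,3),np.uint8); m[:240,:390]=b; m[:240,400:790]=c; m[245:590,:330]=d
cv2.imwrite("pics/c2.png",m)
E
```

```text
(no output)
```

View pics/c1.png

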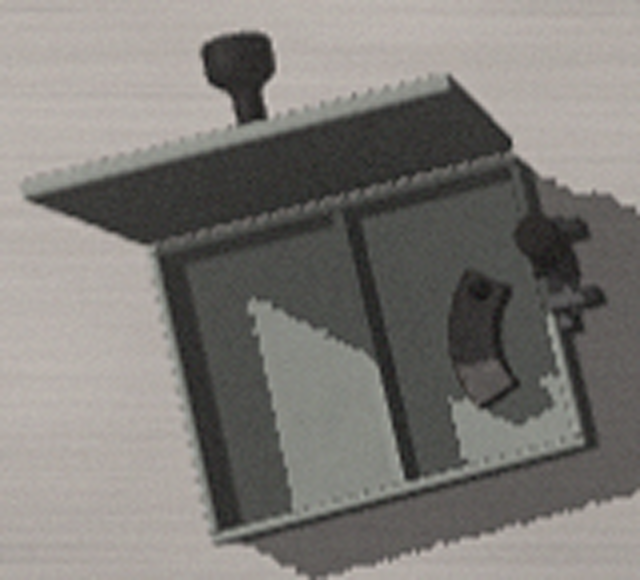

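View pics/c2.png

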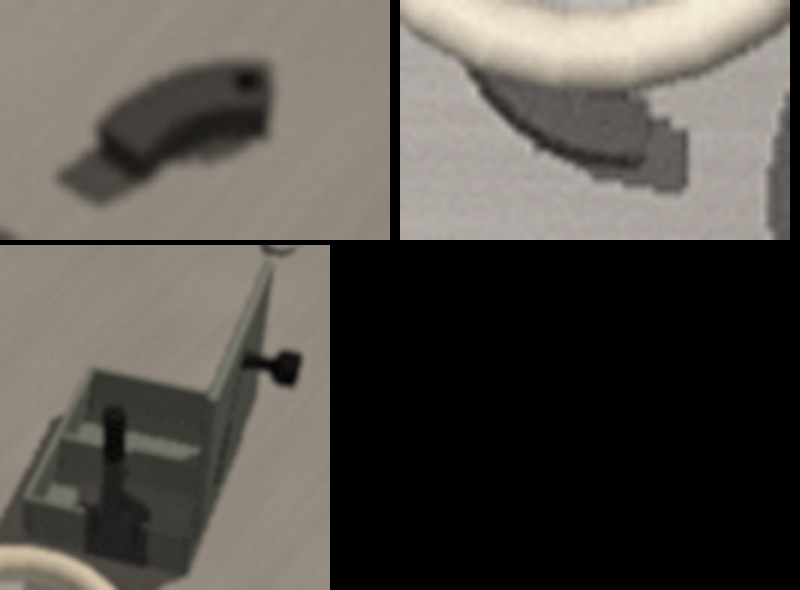

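```bash
cat > m.py <<'E'
from h import *
from scipy.optimize import least_squares
T=cam("top");S=cam("scene")
def uc(p,x0,y0,k): return (np.array(p,float)+.5)/k-.5+[x0,y0]
ct=uc([(213,540),(588,445),(155,243),(513,152)],85,185,4)
cs=uc([(95,125),(25,253)],290,100,3)
print("case t",back(T,ct,.045).round(4).tolist()); print("case s",back(S,cs,.045).round(4).tolist())
L=np.array([[-.07,.0875,.045],[-.07,-.0875,.045],[.07,.0875,.045],[.07,-.0875,.045]])
def w(p,L): c,s=np.cos(p[2]),np.sin(p[2]); return np.c_[L[:,0]*c-L[:,1]*s+p[0],L[:,0]*s+L[:,1]*c+p[1],L[:,2]]
f=lambda p:np.r_[(proj(T,w(p,L))-ct).ravel(),(proj(S,w(p,L[:2]))-cs).ravel()]
r=least_squares(f,[.5,.2,.2]); case=r.x; print("case",case.round(4),f(case).round(1))
bs=uc([(103,130),(140,165),(270,65),(270,108),(190,65),(118,178-0),(150,178)],240,270,6)
print("wt s",back(S,bs[:5],.022).round(4).tolist())
bt=uc([(648,160),(570,158),(645,105),(480,80)],345,220,6)-[400/6,0]
print("wt t",back(T,bt,.022).round(4).tolist())
# lamp ring
for n,box,c in(("top",(320,130,435,245),T),("scene",(240,190,345,275),S)):
    im=cv2.imread(f"pics/{n}0.png")[box[1]:box[3],box[0]:box[2]].astype(int)
    m=((im[:,:,2]-im[:,:,0]>22)).astype(np.uint8)
    cs_,_=cv2.findContours(m,cv2.RETR_EXTERNAL,cv2.CHAIN_APPROX_NONE); k=max(cs_,key=cv2.contourArea)
    e=cv2.fitEllipse(cv2.convexHull(k)); print(n,e, back(c,np.array(e[0])+box[:2],.21).round(4))
print("lamp t manual",back(T,[(377,187)],.21), "s",back(S,[(292.5,233)],.21))
print("post top t",back(T,[(330,65)],.25),"s",back(S,[(406,237)],.25))
# clamp grip end and knob
cl=uc([(535,240)],85,185,4);print("clamp grip t",cl,back(T,cl,.16))
np.save("case.npy",case)
E
python3 m.py
```

```text
case t [[0.4388, 0.2393, 0.045], [0.482, 0.0711, 0.045], [0.5741, 0.2723, 0.045], [0.6174, 0.1091, 0.045]]
case s [[0.4449, 0.2361, 0.045], [0.4851, 0.0725, 0.045]]
case [0.5289 0.1731 0.2548] [-0.4 -0.2  0.2 -0.7 -1.7 -0.3  1.6 -0.7 -1.1 -1.6 -1.1  0.1]
wt s [[0.5811, -0.2153, 0.022], [0.6003, -0.2198, 0.022], [0.6127, -0.1615, 0.022], [0.6233, -0.1763, 0.022], [0.5895, -0.1769, 0.022]]
wt t [[0.5773, -0.2156, 0.022], [0.5778, -0.1909, 0.022], [0.5948, -0.2149, 0.022], [0.6026, -0.1627, 0.022]]Traceback (most recent call last):
  File "m.py", line 20, in <module>
    cs_,_=cv2.findContours(m,cv2.RETR_EXTERNAL,cv2.CHAIN_APPROX_NONE); k=max(cs_,key=cv2.contourArea)
                                                                         ~~~^^^^^^^^^^^^^^^^^^^^^^^^^
ValueError: max() iterable argument is empty
```

```bash
sed -i 's/>22)/>12)/; s/im=cv2/im0=cv2/' m.py; python3 - <<'E'
s=open('m.py').read()
i=s.index("# lamp ring"); j=s.index('print("lamp t manual')
open('m.py','w').write(s[:i]+s[j:])
E
python3 m.py|tail -5; python3 - <<'E'
from h import *
o=get_obs();print(R.from_rotvec(o["orientation"]).as_matrix().round(4))
E
```

```text
wt s [[0.5811, -0.2153, 0.022], [0.6003, -0.2198, 0.022], [0.6127, -0.1615, 0.022], [0.6233, -0.1763, 0.022], [0.5895, -0.1769, 0.022]]
wt t [[0.5773, -0.2156, 0.022], [0.5778, -0.1909, 0.022], [0.5948, -0.2149, 0.022], [0.6026, -0.1627, 0.022]]
lamp t manual [[ 0.64767098 -0.17638473  0.21      ]] s [[ 0.64977286 -0.17570622  0.21      ]]
post top t [[ 0.82954088 -0.10121924  0.25      ]] s [[ 0.8332196  -0.10606191  0.25      ]]
clamp grip t [[218.375 244.625]] [[0.56177132 0.07832212 0.16      ]]
[[-3.000e-04 -9.617e-01  2.742e-01]
 [-1.700e-03  2.742e-01  9.617e-01]
 [-1.000e+00 -1.000e-04 -1.700e-03]]
```

Emit:
servo_tool([
  [0,0,0.05,0,-1],
  [0,0,0.1,0,-1],
  [0,0,0.15,0,-1],
  [0,0,0.2,0,-1],
  [0,0,0.25,0,-1],
  [0,0,0.3,0,-1],
  [0,0,0.35,0,-1],
  [0,0,0.4,0,-1],
])

```text
clock: 0.9
tcp_pos: [0.2914, 0.9245, 0.3945]
orientation: [-0.956, 1.356, 0.979]
contact_force: [2.1, -0.5, -0.3]
grip_width: 0.0852
```

Emit:
servo_tool([
  [0,0,0.05,0,-1],
  [0,0,0.1,0,-1],
  [0,0,0.15,0,-1],
  [0,0,0.2,0,-1],
  [0,0,0.25,0,-1],
  [0,0,0.3,0,-1],
  [0,0,0.35,0,-1],
  [0,0,0.4,0,-1],
])

```text
clock: 1.7
tcp_pos: [0.3039, 0.9451, 0.3542]
orientation: [-0.933, 1.326, 0.994]
contact_force: [-0.7, 0.5, -0.1]
grip_width: 0.0855
```

```bash
cat > st.py <<'E'
from h import *
o=get_obs();M=R.from_rotvec(o["orientation"]).as_matrix()
a=M[:,0];g=o["tcp_pos"]+.155*a
print("t",round(o["clock"],2),"tcp",o["tcp_pos"].round(4),"grasp",g.round(4),"w",round(o["grip_width"],4)); print(M.round(3),"down tilt deg",np.degrees(np.arcsin(-a[2])).round(1),"az",np.degrees(np.arctan2(a[1],a[0])).round(1))
print("q",o["joints"].round(3),"F",o["contact_force"].round(1))
E
python3 st.py
```

```text
t 1.7 tcp [0.3039 0.9451 0.3542] grasp [0.3029 0.9514 0.1994] w 0.0855
[[-0.006 -0.947  0.32 ]
 [ 0.041  0.32   0.947]
 [-0.999  0.019  0.037]] down tilt deg 87.6 az 98.7
q [-1.408  1.347  1.29   0.242 -1.268  1.686  0.069] F [-0.7  0.5 -0.1]
```

Emit:
servo_tool([
  [0,0,0.4,0,-1],
  [0,0,0.8,0,-1],
  [0,0,0.8,0,-1],
])

```text
clock: 2.0
tcp_pos: [0.3087, 0.954, 0.3342]
orientation: [-0.909, 1.297, 1.007]
contact_force: [-0.1, -0.2, -0.7]
grip_width: 0.0855
```

Emit:
servo_tool([
  [0,0,0.8,0,-1],
  [0,0,0.8,0,-1],
  [0,0,0.8,0,-1],
])

```text
clock: 2.3
tcp_pos: [0.3127, 0.9614, 0.3204]
orientation: [-0.887, 1.267, 1.02]
contact_force: [-0.2, 1.0, 0.7]
grip_width: 0.0855
```

Emit:
servo_tool([
  [0,0,0.05,0,-1],
])

```text
clock: 2.4
tcp_pos: [0.3149, 0.9666, 0.3176]
orientation: [-0.867, 1.239, 1.031]
contact_force: [-0.0, 0.4, -0.5]
grip_width: 0.0854
```

Emit:
servo_tool([
  [0,0,0.05,0,-1],
])

```text
clock: 2.5
tcp_pos: [0.3172, 0.9717, 0.3162]
orientation: [-0.846, 1.211, 1.042]
contact_force: [0.1, 0.2, -0.2]
grip_width: 0.0854
```

```bash
python3 st.py
```

```text
t 2.5 tcp [0.3172 0.9717 0.3162] grasp [0.3228 0.9985 0.1637] w 0.0854
[[ 0.036 -0.947  0.319]
 [ 0.173  0.32   0.932]
 [-0.984  0.022  0.175]] down tilt deg 79.8 az 78.4
q [-1.402  1.389  1.293  0.242 -1.294  1.508  0.075] F [ 0.1  0.2 -0.2]
```

Emit:
servo_tool([
  [0,-0.043,-0.018,0,-1],
  [0,-0.086,-0.032,0,-1],
  [0,-0.13,-0.042,0,-1],
  [-0.01,-0.172,-0.05,0,-1],
  [-0.01,-0.215,-0.058,0,-1],
  [-0.01,-0.258,-0.066,0,-1],
  [-0.02,-0.3,-0.072,0,-1],
  [-0.02,-0.342,-0.076,0,-1],
])

```text
clock: 3.3
tcp_pos: [0.617, 0.7873, 0.3166]
orientation: [-0.846, 1.211, 1.042]
contact_force: [0.5, 1.4, 0.2]
grip_width: 0.0855
```

```bash
python3 st.py
```

```text
t 3.3 tcp [0.617  0.7873 0.3166] grasp [0.6226 0.8142 0.1641] w 0.0855
[[ 0.036 -0.947  0.318]
 [ 0.174  0.319  0.932]
 [-0.984  0.022  0.176]] down tilt deg 79.8 az 78.4
q [-1.152  1.34   1.25   0.483 -1.293  1.491  0.551] F [0.5 1.4 0.2]
```

Emit:
servo_tool([
  [0,-0.017,0.047,0,-1],
  [0,-0.034,0.094,0,-1],
  [0,-0.05,0.14,0,-1],
])

```text
clock: 3.6
tcp_pos: [0.635, 0.8044, 0.3176]
orientation: [-0.83, 1.176, 1.04]
contact_force: [-0.2, 0.6, -0.2]
grip_width: 0.0853
```

Emit:
servo_tool([
  [0,-0.017,0.047,0,-1],
])

```text
clock: 3.7
tcp_pos: [0.6359, 0.8101, 0.3192]
orientation: [-0.819, 1.142, 1.044]
contact_force: [-0.1, 1.5, -0.5]
grip_width: 0.085
```

Emit:
servo_tool([
  [0,-0.017,0.047,0,-1],
])

```text
clock: 3.8
tcp_pos: [0.6369, 0.8153, 0.322]
orientation: [-0.808, 1.108, 1.046]
contact_force: [0.8, -0.5, 0.3]
grip_width: 0.0854
```

Emit:
servo_tool([
  [0,-0.017,0.047,0,-1],
])

```text
clock: 3.9
tcp_pos: [0.6367, 0.8212, 0.3266]
orientation: [-0.798, 1.073, 1.051]
contact_force: [-0.5, 1.1, 0.1]
grip_width: 0.0853
```

Emit:
servo_tool([
  [0,-0.017,0.047,0,-1],
])

```text
clock: 4.0
tcp_pos: [0.6364, 0.8267, 0.3326]
orientation: [-0.787, 1.038, 1.054]
contact_force: [-0.3, 0.4, 0.1]
grip_width: 0.0853
```

Emit:
servo_tool([
  [0,-0.017,0.047,0,-1],
])

```text
clock: 4.1
tcp_pos: [0.6365, 0.8317, 0.34]
orientation: [-0.775, 1.003, 1.057]
contact_force: [-0.5, 0.1, -0.5]
grip_width: 0.0856
```

Emit:
servo_tool([
  [0,-0.017,0.047,0,-1],
])

```text
clock: 4.2
tcp_pos: [0.6373, 0.8356, 0.3489]
orientation: [-0.762, 0.968, 1.059]
contact_force: [0.4, 0.6, 0.3]
grip_width: 0.0852
```

```bash
python3 st.py
```

```text
t 4.2 tcp [0.6373 0.8356 0.3489] grasp [0.6649 0.8909 0.2068] w 0.0852
[[ 0.178 -0.945  0.273]
 [ 0.356  0.321  0.877]
 [-0.917 -0.059  0.394]] down tilt deg 66.5 az 63.4
q [-1.058  1.365  1.29   0.242 -1.366  1.31   0.44 ] F [0.4 0.6 0.3]
```

Emit:
servo_tool([
  [0,-0.019,0.046,0,-1],
])

```text
clock: 4.3
tcp_pos: [0.6399, 0.8378, 0.3591]
orientation: [-0.748, 0.934, 1.06]
contact_force: [0.1, 0.0, -0.3]
grip_width: 0.0855
```

Emit:
servo_tool([
  [0,-0.019,0.046,0,-1],
])

```text
clock: 4.4
tcp_pos: [0.6435, 0.8386, 0.3702]
orientation: [-0.734, 0.9, 1.059]
contact_force: [-0.6, 0.5, 0.6]
grip_width: 0.0855
```

Emit:
servo_tool([
  [0,-0.019,0.046,0,-1],
])

```text
clock: 4.5
tcp_pos: [0.6474, 0.8386, 0.3826]
orientation: [-0.72, 0.867, 1.058]
contact_force: [-1.0, -0.5, -0.8]
grip_width: 0.0854
```

Emit:
servo_tool([
  [0,-0.019,0.046,0,-1],
])

```text
clock: 4.6
tcp_pos: [0.6514, 0.838, 0.396]
orientation: [-0.705, 0.834, 1.055]
contact_force: [-0.7, 0.6, -0.5]
grip_width: 0.0853
```

Emit:
servo_tool([
  [0,-0.019,0.046,0,-1],
])

```text
clock: 4.7
tcp_pos: [0.6551, 0.8369, 0.4104]
orientation: [-0.691, 0.802, 1.053]
contact_force: [0.1, 0.8, -0.1]
grip_width: 0.0854
```

```bash
python3 st.py
```

```text
t 4.7 tcp [0.6551 0.8369 0.4104] grasp [0.6977 0.9103 0.2807] w 0.0854
[[ 0.275 -0.932  0.235]
 [ 0.474  0.344  0.811]
 [-0.837 -0.112  0.536]] down tilt deg 56.8 az 59.8
q [-1.047  1.314  1.281  0.242 -1.366  1.188  0.453] F [ 0.1  0.8 -0.1]
```

Emit:
servo_tool([
  [-0.03,-0.005,-0.035,-8,-1],
  [-0.06,-0.01,-0.07,-16,-1],
  [-0.09,-0.015,-0.11,-24,-1],
  [-0.12,-0.02,-0.15,-32,-1],
  [-0.15,-0.025,-0.19,-40,-1],
  [-0.18,-0.03,-0.23,-48,-1],
  [-0.21,-0.035,-0.27,-56,-1],
  [-0.24,-0.04,-0.31,-64,-1],
])

```text
clock: 5.5
tcp_pos: [0.5755, 0.5378, 0.4437]
orientation: [-1.484, 0.251, 1.428]
contact_force: [0.0, 0.3, 0.3]
grip_width: 0.0855
```

```bash
cat >> st.py <<'E'
import sys
if len(sys.argv)>3:
    t=np.array([float(v) for v in sys.argv[1:4]]); d=t-g; v=M.T@d
    print("grasp->target tool shift",v.round(4),"dist",np.linalg.norm(d).round(3))
    print("turn to make z horizontal", np.degrees(np.arctan2(M[2,2],M[2,1])).round(1))
E
python3 st.py .592 -.202 .012
```

```text
t 5.5 tcp [0.5755 0.5378 0.4437] grasp [0.6183 0.6114 0.3141] w 0.0855
[[ 0.276 -0.731 -0.624]
 [ 0.475 -0.461  0.75 ]
 [-0.836 -0.503  0.22 ]] down tilt deg 56.7 az 59.8
q [-1.471  0.84   1.221  1.502 -1.306  1.015  2.209] F [0.  0.3 0.3]
grasp->target tool shift [-0.141  0.546 -0.66 ] dist 0.868
turn to make z horizontal 156.4
```

Emit:
servo_tool([
  [-0.025,0.04,-0.025,-3,-1],
  [-0.05,0.075,-0.05,-6,-1],
  [-0.075,0.11,-0.075,-9,-1],
  [-0.1,0.15,-0.1,-12,-1],
  [-0.125,0.19,-0.125,-15,-1],
  [-0.15,0.23,-0.15,-18,-1],
  [-0.18,0.265,-0.175,-21,-1],
  [-0.207,0.304,-0.199,-24,-1],
])

```text
clock: 6.3
tcp_pos: [0.4396, 0.196, 0.4179]
orientation: [-1.78, 0.001, 1.555]
contact_force: [-1.1, -1.9, -1.2]
grip_width: 0.0854
```

```bash
python3 st.py .443 -.286 .23
```

```text
t 6.3 tcp [0.4396 0.196  0.4179] grasp [0.4797 0.2674 0.2864] w 0.0854
[[ 0.259 -0.462 -0.848]
 [ 0.461 -0.712  0.529]
 [-0.849 -0.528  0.029]] down tilt deg 58.1 az 60.7
q [-1.681  0.076  1.331  2.192 -0.768  0.623  2.776] F [-1.1 -1.9 -1.2]
grasp->target tool shift [-0.2167  0.441  -0.2633] dist 0.557
turn to make z horizontal 176.9
```

Emit:
servo_tool([
  [-0.017,0.026,-0.027,0,-1],
  [-0.034,0.052,-0.055,0,-1],
  [-0.05,0.078,-0.082,0,-1],
  [-0.068,0.105,-0.11,0,-1],
  [-0.085,0.13,-0.137,0,-1],
  [-0.103,0.157,-0.164,0,-1],
  [-0.103,0.157,-0.164,0,-1],
])

```text
clock: 7.0
tcp_pos: [0.466, 0.0675, 0.416]
orientation: [-1.795, 0.023, 1.563]
contact_force: [0.4, 0.1, -0.2]
grip_width: 0.0854
```

```bash
python3 st.py .443 -.286 .23
```

```text
t 7.0 tcp [0.466  0.0675 0.416 ] grasp [0.5057 0.1358 0.2827] w 0.0854
[[ 0.256 -0.465 -0.847]
 [ 0.441 -0.724  0.531]
 [-0.86  -0.509  0.019]] down tilt deg 59.4 az 59.8
q [-0.649  0.06   0.532  2.155 -0.714  0.723  2.951] F [ 0.4  0.1 -0.2]
grasp->target tool shift [-0.1566  0.3614 -0.1718] dist 0.43
turn to make z horizontal 177.8
```

Emit:
servo_tool([
  [0.01,-0.015,0.015,8,-1],
  [0.02,-0.03,0.03,16,-1],
  [0.03,-0.045,0.045,24,-1],
  [0.04,-0.06,0.06,32,-1],
  [0.052,-0.075,0.075,40,-1],
  [0.052,-0.085,0.086,48,-1],
  [0.052,-0.085,0.086,56,-1],
  [0.052,-0.085,0.086,64,-1],
])

```text
clock: 7.8
tcp_pos: [0.4457, 0.1975, 0.4169]
orientation: [-0.884, 0.741, 1.144]
contact_force: [0.8, 0.1, -0.7]
grip_width: 0.0854
```

Emit:
servo_tool([
  [0,0,0,8,-1],
  [0,0,0,16,-1],
  [0,0,0,24,-1],
  [0,0,0,32,-1],
  [0,0,0,40,-1],
  [0,0,0,48,-1],
  [0,0,0,56,-1],
  [0,0,0,60,-1],
])

```text
clock: 8.6
tcp_pos: [0.4457, 0.1968, 0.4174]
orientation: [0.009, 1.166, 0.593]
contact_force: [-0.3, 0.8, 0.3]
grip_width: 0.0853
```

Emit:
servo_tool([
  [0,0,0,8,-1],
  [0,0,0,16,-1],
  [0,0,0,24,-1],
  [0,0,0,32,-1],
  [0,0,0,40,-1],
  [0,0,0,48,-1],
  [0,0,0,55,-1],
])

```text
clock: 9.3
tcp_pos: [0.4456, 0.196, 0.4179]
orientation: [0.83, 1.353, -0.016]
contact_force: [-0.5, 0.3, 0.4]
grip_width: 0.0854
```

```bash
python3 st.py .69 .8 .29
```

```text
t 9.3 tcp [0.4456 0.196  0.4179] grasp [0.4861 0.2647 0.2849] w 0.0854
[[ 0.261  0.464  0.847]
 [ 0.443  0.722 -0.532]
 [-0.858  0.514 -0.017]] down tilt deg 59.0 az 59.5
q [-1.031  0.054  0.612  2.159 -0.64   0.575 -0.512] F [-0.5  0.3  0.4]
grasp->target tool shift [ 0.2861  0.4835 -0.1121] dist 0.573
turn to make z horizontal -1.9
```

Emit:
servo_tool([
  [0.025,0.041,-0.008,0,-1],
  [0.05,0.082,-0.015,0,-1],
  [0.075,0.123,-0.022,0,-1],
  [0.1,0.164,-0.03,0,-1],
  [0.125,0.205,-0.038,0,-1],
  [0.15,0.246,-0.045,0,-1],
  [0.175,0.288,-0.052,0,-1],
  [0.2,0.33,-0.06,0,-1],
])

```text
clock: 10.1
tcp_pos: [0.6009, 0.5558, 0.4176]
orientation: [0.832, 1.352, -0.016]
contact_force: [1.7, -0.2, 0.6]
grip_width: 0.0852
```

Emit:
servo_tool([
  [0.02,0.042,-0.007,0,-1],
  [0.04,0.084,-0.014,0,-1],
  [0.06,0.126,-0.021,0,-1],
  [0.08,0.168,-0.028,0,-1],
  [0.1,0.21,-0.035,0,-1],
  [0.1,0.25,-0.04,0,-1],
])

```text
clock: 10.7
tcp_pos: [0.7006, 0.7705, 0.4519]
orientation: [0.863, 1.346, -0.011]
contact_force: [4.1, -2.4, 4.4]
grip_width: 0.0858
```

Emit:
servo_tool([
  [0,0.05,0,0,-1],
])

```text
clock: 10.8
tcp_pos: [0.703, 0.7753, 0.4629]
orientation: [0.881, 1.333, 0.002]
contact_force: [2.4, -1.6, 2.2]
grip_width: 0.0854
```

Emit:
servo_tool([
  [0,0.05,0,0,-1],
])

```text
clock: 10.9
tcp_pos: [0.7011, 0.7804, 0.474]
orientation: [0.902, 1.315, 0.021]
contact_force: [-5.3, 0.5, 1.6]
grip_width: 0.0855
```

```bash
python3 st.py .69 .8 .29
```

```text
t 10.9 tcp [0.7011 0.7804 0.474 ] grasp [0.7481 0.8565 0.3474] w 0.0855
[[ 0.303  0.464  0.832]
 [ 0.491  0.672 -0.554]
 [-0.817  0.576 -0.024]] down tilt deg 54.8 az 58.3
q [-0.977  1.246  1.238  0.241 -1.34   1.217 -1.327] F [-5.3  0.5  1.6]
grasp->target tool shift [ 0.0016 -0.098  -0.0157] dist 0.099
turn to make z horizontal -2.4
```

Emit:
servo_tool([
  [0,0.05,0,0,-1],
])

```text
clock: 11.0
tcp_pos: [0.6997, 0.7826, 0.486]
orientation: [0.92, 1.291, 0.038]
contact_force: [-0.5, 0.2, -0.1]
grip_width: 0.0853
```

Emit:
servo_tool([
  [0,0.05,0,0,-1],
])

```text
clock: 11.1
tcp_pos: [0.6967, 0.7855, 0.5007]
orientation: [0.94, 1.269, 0.059]
contact_force: [0.7, -0.5, 0.5]
grip_width: 0.0855
```

Emit:
servo_tool([
  [0,0.05,0,0,-1],
])

```text
clock: 11.2
tcp_pos: [0.6926, 0.7881, 0.5171]
orientation: [0.962, 1.249, 0.082]
contact_force: [-0.5, 0.7, -0.4]
grip_width: 0.0856
```

```bash
python3 st.py .4 -.3 .29
```

```text
t 11.2 tcp [0.6926 0.7881 0.5171] grasp [0.7494 0.8715 0.3994] w 0.0856
[[ 0.366  0.434  0.823]
 [ 0.538  0.623 -0.568]
 [-0.759  0.651 -0.005]] down tilt deg 49.4 az 55.8
q [-0.994  1.215  1.285  0.242 -1.366  1.157 -1.346] F [-0.5  0.7 -0.4]
grasp->target tool shift [-0.675  -0.9529  0.3778] dist 1.227
turn to make z horizontal -0.5
```

Emit:
servo_tool([
  [-0.025,-0.036,0.011,0,-1],
  [-0.05,-0.072,0.022,0,-1],
  [-0.075,-0.109,0.033,0,-1],
  [-0.1,-0.145,0.044,0,-1],
  [-0.125,-0.18,0.055,0,-1],
  [-0.15,-0.218,0.066,0,-1],
  [-0.175,-0.254,0.077,0,-1],
  [-0.2,-0.29,0.087,0,-1],
])

```text
clock: 12.0
tcp_pos: [0.5693, 0.4645, 0.4814]
orientation: [0.963, 1.252, 0.085]
contact_force: [-0.0, 0.2, 0.7]
grip_width: 0.0853
```

Emit:
servo_tool([
  [-0.025,-0.036,0.011,0,-1],
  [-0.05,-0.072,0.022,0,-1],
  [-0.075,-0.109,0.033,0,-1],
  [-0.1,-0.145,0.044,0,-1],
  [-0.125,-0.18,0.055,0,-1],
  [-0.15,-0.218,0.066,0,-1],
])

```text
clock: 12.6
tcp_pos: [0.4739, 0.2101, 0.4519]
orientation: [0.961, 1.252, 0.086]
contact_force: [0.2, -1.4, 1.9]
grip_width: 0.0855
```

```bash
python3 st.py .53 .034 .33
```

```text
t 12.6 tcp [0.4739 0.2101 0.4519] grasp [0.5302 0.2939 0.3343] w 0.0855
[[ 0.363  0.432  0.826]
 [ 0.541  0.624 -0.564]
 [-0.759  0.652 -0.007]] down tilt deg 49.3 az 56.1
q [-1.698  0.179  1.438  2.133 -1.093  0.676 -0.128] F [ 0.2 -1.4  1.9]
grasp->target tool shift [-0.1375 -0.165   0.1465] dist 0.26
turn to make z horizontal -0.6
```

Emit:
servo_tool([
  [-0.023,-0.027,0.024,0,-1],
  [-0.046,-0.055,0.049,0,-1],
  [-0.069,-0.083,0.073,0,-1],
  [-0.092,-0.11,0.098,0,-1],
  [-0.115,-0.137,0.122,0,-1],
  [-0.138,-0.165,0.147,0,-1],
  [-0.138,-0.165,0.147,0,-1],
])

```text
clock: 13.3
tcp_pos: [0.474, -0.0521, 0.4492]
orientation: [0.96, 1.248, 0.085]
contact_force: [-0.5, 1.2, 1.6]
grip_width: 0.0855
```

```bash
python3 st.py .49 -.3 .2; python3 - <<'E'
from h import *
print(get_obs()["qvel"].round(2))
E
```

```text
t 13.3 tcp [ 0.474  -0.0521  0.4492] grasp [0.5309 0.0314 0.3316] w 0.0855
[[ 0.367  0.431  0.824]
 [ 0.538  0.624 -0.566]
 [-0.759  0.652 -0.003]] down tilt deg 49.3 az 55.7
q [-1.445 -0.337  1.453  2.133 -0.413  0.704 -0.265] F [-0.5  1.2  1.6]
grasp->target tool shift [-0.0936 -0.3102  0.1543] dist 0.359
turn to make z horizontal -0.3
[-0.03 -0.   -0.01  0.03 -0.1  -0.01  0.03]
```

Emit:
servo_tool([
  [-0.02,-0.033,0.017,0,-1],
  [-0.04,-0.067,0.034,0,-1],
  [-0.06,-0.1,0.051,0,-1],
  [-0.08,-0.133,0.068,0,-1],
  [-0.1,-0.167,0.085,0,-1],
  [-0.12,-0.2,0.102,0,-1],
  [-0.14,-0.233,0.12,0,-1],
  [-0.161,-0.267,0.137,0,-1],
])

```text
clock: 14.1
tcp_pos: [0.3605, -0.2537, 0.463]
orientation: [0.948, 1.229, 0.06]
contact_force: [0.7, 0.8, 0.5]
grip_width: 0.0854
```

```bash
python3 st.py .535 -.29 .12
```

```text
t 14.1 tcp [ 0.3605 -0.2537  0.463 ] grasp [ 0.4198 -0.1742  0.3439] w 0.0854
[[ 0.383  0.436  0.814]
 [ 0.513  0.633 -0.58 ]
 [-0.768  0.64   0.019]] down tilt deg 50.2 az 53.2
q [-0.928 -0.337  1.453  2.094 -0.414  1.044  0.122] F [0.7 0.8 0.5]
grasp->target tool shift [ 0.1567 -0.1664  0.1568] dist 0.277
turn to make z horizontal 1.7
```

Emit:
servo_tool([
  [0.01,-0.028,0.026,0,-1],
  [0.02,-0.055,0.052,0,-1],
  [0.04,-0.083,0.078,0,-1],
  [0.06,-0.11,0.105,0,-1],
  [0.08,-0.14,0.13,0,-1],
  [0.11,-0.166,0.157,0,-1],
  [0.11,-0.166,0.157,0,-1],
])

```text
clock: 14.8
tcp_pos: [0.339, -0.2487, 0.4281]
orientation: [0.933, 1.212, 0.031]
contact_force: [-0.3, 0.3, -0.9]
grip_width: 0.0854
```

```bash
python3 st.py .535 -.29 .12
```

```text
t 14.8 tcp [ 0.339  -0.2487  0.4281] grasp [ 0.4006 -0.1737  0.3073] w 0.0854
[[ 0.397  0.443  0.804]
 [ 0.484  0.643 -0.594]
 [-0.78   0.625  0.041]] down tilt deg 51.2 az 50.6
q [-0.892 -0.337  1.454  2.179 -0.415  0.958  0.181] F [-0.3  0.3 -0.9]
grasp->target tool shift [ 0.1431 -0.1322  0.1694] dist 0.258
turn to make z horizontal 3.7
```

```bash
cat > fk.py <<'E'
import numpy as np, itertools
from scipy.spatial.transform import Rotation as R
from scipy.optimize import least_squares
def FK(p,q,s):
    # p: yaw, then per link offsets (x,z) after each joint 1..7 ; tool rot
    T=np.eye(4); T[:3,:3]=R.from_euler('z',p[0]).as_matrix(); T[2,3]=p[1]
    k=2
    for i in range(7):
        A=np.eye(4); A[:3,:3]=R.from_euler('z' if i%2==0 else 'y',s[i]*q[i]).as_matrix()
        T=T@A
        B=np.eye(4)
        if i in(1,2,3,4,5): B[:3,3]=[p[k],0,p[k+1]]; k+=2
        if i==6: B[:3,:3]=R.from_rotvec(p[k:k+3]).as_matrix(); B[2,3]=0
        T=T@B
    return T
E
cat > fit.py <<'E'
from fk import *
from bench import get_obs
Q=[[-1.40107678,0.47780096,0.02231389,1.556457,-0.01153678,1.10929432,-0.08311801],
[-1.408,1.347,1.29,.242,-1.268,1.686,.069],[-1.402,1.389,1.293,.242,-1.294,1.508,.075],[-1.152,1.34,1.25,.483,-1.293,1.491,.551],
[-1.058,1.365,1.29,.242,-1.366,1.31,.44],[-1.047,1.314,1.281,.242,-1.366,1.188,.453],[-1.471,.84,1.221,1.502,-1.306,1.015,2.209],
[-1.681,.076,1.331,2.192,-.768,.623,2.776],[-.649,.06,.532,2.155,-.714,.723,2.951],[-1.031,.054,.612,2.159,-.64,.575,-.512],
[-.977,1.246,1.238,.241,-1.34,1.217,-1.327],[-.994,1.215,1.285,.242,-1.366,1.157,-1.346],[-1.698,.179,1.438,2.133,-1.093,.676,-.128],
[-1.445,-.337,1.453,2.133,-.413,.704,-.265],[-.928,-.337,1.453,2.094,-.414,1.044,.122],[-.892,-.337,1.454,2.179,-.415,.958,.181]]
P=[[.18502,.64886,.40372,-1.00334,1.32935,1.00138],[.3039,.9451,.3542,-.933,1.326,.994],[.3172,.9717,.3162,-.846,1.211,1.042],[.617,.7873,.3166,-.846,1.211,1.042],
[.6373,.8356,.3489,-.762,.968,1.059],[.6551,.8369,.4104,-.691,.802,1.053],[.5755,.5378,.4437,-1.484,.251,1.428],
[.4396,.196,.4179,-1.78,.001,1.555],[.466,.0675,.416,-1.795,.023,1.563],[.4456,.196,.4179,.83,1.353,-.016],
[.7011,.7804,.474,.902,1.315,.021],[.6926,.7881,.5171,.962,1.249,.082],[.4739,.2101,.4519,.961,1.252,.086],
[.474,-.0521,.4492,.96,1.248,.085],[.3605,-.2537,.463,.948,1.229,.06],[.339,-.2487,.4281,.933,1.212,.031]]
Q=np.array(Q);P=np.array(P)
best=None
def res(p,s):
    o=[]
    for q,x in zip(Q,P):
        T=FK(p,q,s); E=T[:3,:3].T@R.from_rotvec(x[3:]).as_matrix()
        o+=list(T[:3,3]-x[:3])+list(.3*R.from_matrix(E).as_rotvec())
    return np.array(o)
for s in itertools.product([1],[1],[1,-1],[1],[1,-1],[1],[1,-1]):
  for s1 in(1,-1):
    sg=(s1,)+s[1:]
    yaw=1.293-s1*(-1.401)
    # tool rot init from first sample
    p0=np.r_[yaw,.35,0,.2,0,.2,0,.2,0,.2,0,.13,0,0,0]
    T=FK(p0,Q[0],sg)[:3,:3]; p0[-3:]=R.from_matrix(T.T@R.from_rotvec(P[0,3:]).as_matrix()).as_rotvec()
    r=least_squares(res,p0,args=(sg,),loss='soft_l1',f_scale=.02,max_nfev=200)
    if best is None or r.cost<best[0]: best=(r.cost,sg,r.x)
    if r.cost<1e-3: print(sg,r.cost)
print(best[1],best[0],best[2].round(4)); print(np.abs(res(best[2],best[1])).reshape(-1,6).max(0).round(4))
np.savez("arm.npz",s=best[1],p=best[2])
E
python3 fit.py
```

```text
(-1, 1, -1, 1, -1, 1, -1) 0.001349460041240958 [-4.0500e-02  2.9520e-01 -2.1100e-02 -7.5480e-01  9.3000e-03  1.2803e+00
 -1.5900e-02  2.3370e-01 -8.0000e-04  2.4640e-01 -7.7000e-03  1.5780e-01
 -3.0600e-02 -1.5638e+00 -2.4100e-02]
[0.0332 0.0255 0.0062 0.0019 0.0085 0.0054]
```

```bash
cat > fk.py <<'E'
import numpy as np
from scipy.spatial.transform import Rotation as R
from scipy.optimize import least_squares
S=(-1,1,-1,1,-1,1,-1)
def FK(p,q,allT=False):
    T=np.eye(4); T[2,3]=p[0]; Ts=[]
    off=p[1:8]; L=p[8:26].reshape(6,3)
    for i in range(7):
        A=np.eye(4); A[:3,:3]=R.from_euler('z' if i%2==0 else 'y',S[i]*q[i]+off[i]).as_matrix()
        if i<6: B=np.eye(4);B[:3,3]=L[i];A=A@B
        else:
            B=np.eye(4);B[:3,:3]=R.from_rotvec(p[26:29]).as_matrix();A=A@B
        T=T@A; Ts.append(T)
    return Ts if allT else T
E
python3 - <<'E'
s=open('fit.py').read()
i=s.index("best=None")
s=s[:i]+'''
def res(p):
    o=[]
    for q,x in zip(Q,P):
        T=FK(p,q); E=T[:3,:3].T@R.from_rotvec(x[3:]).as_matrix()
        o+=list(T[:3,3]-x[:3])+list(.3*R.from_matrix(E).as_rotvec())
    return np.array(o)
p0=np.zeros(29);p0[0]=.3;p0[8:26]=np.array([[0,0,0],[0,0,.2],[0,0,.25],[0,0,.2],[0,0,.25],[0,0,.15]]).ravel();p0[26:]=[0,-1.57,0]
reg=lambda p:np.r_[res(p),2e-3*(p-p0)]
r=least_squares(reg,p0)
print(r.x[:8].round(3));print(r.x[8:26].reshape(6,3).round(4));print(r.x[26:].round(3))
print(np.abs(res(r.x)).reshape(-1,6).round(4))
np.save("arm.npy",r.x)
'''
open('fit.py','w').write(s)
E
python3 fit.py
```

```text
[ 0.293 -0.     0.     0.    -0.    -0.     0.     0.   ]
[[ 3.000e-04 -1.530e-02 -6.600e-03]
 [-3.000e-04 -1.530e-02  2.459e-01]
 [ 1.000e-04 -1.570e-02  2.959e-01]
 [ 2.000e-04 -1.570e-02  2.110e-01]
 [-1.000e-04 -1.000e-04  2.610e-01]
 [-2.000e-04 -1.000e-04  1.537e-01]]
[-0.    -1.571  0.   ]
[[0.     0.0001 0.     0.0001 0.0001 0.    ]
 [0.0001 0.     0.     0.0002 0.0001 0.0001]
 [0.     0.     0.0005 0.     0.0002 0.0001]
 [0.0001 0.0001 0.0004 0.0003 0.0001 0.0001]
 [0.0002 0.0001 0.0004 0.0001 0.0003 0.    ]
 [0.0001 0.0001 0.0001 0.0001 0.0001 0.0001]
 [0.0001 0.0001 0.0002 0.0002 0.     0.0001]
 [0.     0.0001 0.0001 0.0001 0.0001 0.0002]
 [0.0001 0.0002 0.     0.0004 0.0001 0.0001]
 [0.0002 0.0001 0.0002 0.0002 0.     0.0001]
 [0.0001 0.     0.0001 0.0002 0.     0.0002]
 [0.0001 0.0002 0.     0.0003 0.0001 0.0001]
 [0.     0.     0.0001 0.     0.0001 0.    ]
 [0.0001 0.0001 0.     0.0001 0.0001 0.0001]
 [0.0002 0.     0.0001 0.0001 0.     0.0002]
 [0.0001 0.0001 0.0001 0.     0.     0.0001]]
```

```bash
cat > ik.py <<'E'
from fk import *
P=np.load("arm.npy")
lo=np.array([-2.96,-.34,-1.41,.24,-1.37,.17,-2.96]);hi=np.array([2.96,2.1,1.46,2.44,4.51,1.92,2.96])
def tool(az,tilt,flip):
    a=np.array([np.cos(az)*np.sin(tilt),np.sin(az)*np.sin(tilt),-np.cos(tilt)])
    z=np.array([np.sin(az),-np.cos(az),0])*(1 if flip else -1)
    return np.c_[a,np.cross(z,a),z]
def iks(g,M,n=30,seed=0,marg=.03):
    rng=np.random.default_rng(seed);t=np.array(g)-.155*M[:,0];out=[]
    def f(q):
        T=FK(P,q);return np.r_[(T[:3,3]-t)*3,R.from_matrix(T[:3,:3].T@M).as_rotvec()]
    mid=(lo+hi)/2;half=(hi-lo)/2
    for _ in range(n):
        r=least_squares(f,rng.uniform(lo+.1,hi-.1),bounds=(lo+marg,hi-marg),max_nfev=60)
        if r.cost<1e-6: out.append(r.x)
    return np.array(out)
E
python3 - <<'E'
from ik import *
d=np.radians
for flip in(0,1):
  for az in (40,55,70):
    for tilt in(0,20,30,40,50):
      for g in([.594,-.205,.023],):
        s=iks(g,tool(d(az),d(tilt),flip),12)
        print(flip,az,tilt,len(s), s[np.argsort([np.min(np.minimum(x-lo,hi-x)) for x in s])[::-1][:2]].round(2).tolist() if len(s) else "")
E
```

```text
0 40 0 6 [[0.57, 0.73, -0.47, 1.79, 0.46, 0.73, 2.12], [0.44, 0.7, -0.28, 1.8, 0.29, 0.69, 2.27]]
0 40 20 5 [[1.0, 0.84, -0.85, 1.89, 0.6, 0.52, 2.16], [0.86, 0.75, -0.64, 1.9, 0.26, 0.44, 2.44]]
0 40 30 3 [[0.96, 0.79, -0.66, 1.94, -0.11, 0.33, 2.87], [-0.35, 1.35, 1.33, 2.03, 4.44, 1.64, -2.34]]
0 40 40 3 [[-0.18, 1.11, 1.02, 2.05, 4.47, 1.46, -2.16], [-0.17, 1.1, 1.01, 2.05, 4.47, 1.44, -2.16]]
0 40 50 3 [[1.29, 1.04, -0.92, 1.96, -0.41, 0.27, -2.87], [0.04, 1.0, 0.75, 2.05, 4.47, 1.39, -2.01]]
0 55 0 5 [[0.74, 0.8, -0.72, 1.78, 0.69, 0.83, 2.22], [-0.28, 0.83, 0.74, 1.85, -0.79, 0.78, -2.86]]
0 55 20 5 [[1.15, 1.03, -1.13, 1.82, 0.83, 0.78, 2.27], [0.34, 0.69, 0.07, 1.87, -0.7, 0.62, -2.77]]
0 55 30 6 [[0.31, 0.74, 0.23, 1.89, -1.08, 0.78, -2.39], [1.08, 0.9, -0.85, 1.84, 0.21, 0.55, 2.84]]
0 55 40 4 [[1.32, 1.16, -1.15, 1.82, 0.51, 0.62, 2.7], [1.02, 0.87, -0.64, 1.84, -0.43, 0.55, -2.81]]
0 55 50 4 [[1.43, 1.34, -1.26, 1.81, 0.54, 0.65, 2.77], [-0.11, 1.33, 1.13, 1.91, 4.45, 1.87, -1.99]]
0 70 0 6 [[0.84, 0.87, -0.88, 1.77, 0.83, 0.92, 2.38], [-0.42, 0.98, 1.0, 1.86, -1.05, 0.9
[... 1244 characters left out ...]
7 [[1.26, 1.07, -1.03, 1.83, 0.28, 0.56, -0.26], [1.23, 1.03, -0.97, 1.83, 0.17, 0.54, -0.16]]
1 55 50 8 [[1.06, 0.94, -0.62, 1.83, -0.69, 0.64, 0.63], [1.2, 1.02, -0.81, 1.82, -0.38, 0.57, 0.38]]
1 70 0 7 [[0.69, 0.77, -0.64, 1.78, 0.62, 0.8, -0.61], [0.54, 0.72, -0.43, 1.79, 0.43, 0.72, -0.46]]
1 70 20 7 [[0.27, 0.73, 0.18, 1.81, -0.7, 0.77, 0.61], [0.93, 0.86, -0.76, 1.76, 0.31, 0.72, -0.21]]
1 70 30 7 [[0.45, 0.76, 0.04, 1.78, -0.77, 0.84, 0.73], [1.05, 0.94, -0.84, 1.73, 0.19, 0.73, -0.04]]
1 70 40 7 [[0.65, 0.83, -0.16, 1.74, -0.76, 0.9, 0.77], [1.11, 1.01, -0.85, 1.7, 0.0, 0.77, 0.17]]
1 70 50 6 [[0.72, 0.9, -0.17, 1.7, -0.86, 1.02, 0.89], [1.21, 1.14, -0.94, 1.66, -0.03, 0.83, 0.25]]
```

```bash
cat > sim.py <<'E'
from ik import *
vmax=.7*np.array([2.39,2.39,3.14,3.14,3.14,3.14,3.14])*.1
def err(q,t,M):
    T=FK(P,q); return np.r_[t-T[:3,3],R.from_matrix(M@T[:3,:3].T).as_rotvec()]
def jac(q):
    T=FK(P,q);J=np.zeros((6,7));e=1e-5
    for i in range(7):
        d=q.copy();d[i]+=e;U=FK(P,d);J[:3,i]=(U[:3,3]-T[:3,3])/e;J[3:,i]=R.from_matrix(U[:3,:3]@T[:3,:3].T).as_rotvec()/e
    return J
L=lo+.003;H=hi-.006
def solve(q,t,M,lam=.02,it=15):
    q0=q.copy()
    for _ in range(it):
        e=err(q,t,M)
        if np.linalg.norm(e)<1e-4:break
        J=jac(q);dq=J.T@np.linalg.solve(J@J.T+lam**2*np.eye(6),e)
        q=np.clip(q+dq,L,H)
    return q
def call(q,rows):
    T=FK(P,q);M0=T[:3,:3];t0=T[:3,3]
    for r in rows:
        T=FK(P,q);d=t0+M0@np.array(r[:3])-T[:3,3];n=np.linalg.norm(d);d*=min(1,.05/max(n,1e-9))
        Mt=M0@R.from_euler('x',r[3],degrees=True).as_matrix()
        w=R.from_matrix(Mt@T[:3,:3].T).as_rotvec();a=np.linalg.norm(w);w*=min(1,.15/max(a,1e-9))
        qn=solve(q,T[:3,3]+d,R.from_rotvec(w).as_matrix()@T[:3,:3])
        dq=qn-q;q=q+dq*min(1,np.min(vmax/np.maximum(np.abs(dq),1e-9)))
    return q
def lin(v,n,turn=0,hold=0): return [[*(np.array(v)*(i+1)/n),turn*(i+1)/n] for i in range(n)]+[[*v,turn]]*hold
E
python3 - <<'E'
from sim import *
np.set_printoptions(suppress=True)
def show(q,n,act): print(n,q.round(2),FK(P,q)[:3,3].round(3),"actual",act)
q=np.array([-.994,1.215,1.285,.242,-1.366,1.157,-1.346])
q=call(q,lin([-.2,-.29,.087],8)); q=call(q,lin([-.15,-.218,.066],6)); show(q,"12.6","-1.698  0.179  1.438  2.133 -1.093  0.676 -0.128")
q=call(q,lin([-.138,-.165,.147],6,hold=1)); show(q,"13.3","-1.445 -0.337  1.453  2.133 -0.413  0.704 -0.265")
q=np.array([-1.445,-.337,1.453,2.133,-.413,.704,-.265])
q=call(q,lin([-.161,-.267,.137],8)); show(q,"14.1","-0.928 -0.337  1.453  2.094 -0.414  1.044  0.122")
q=np.array([-1.681,.076,1.331,2.192,-.768,.623,2.776])
q=call(q,lin([-.103,.157,-.164],6,hold=1)); show(q,"7.0","-0.649  0.06   0.532  2.155 -0.714  0.723  2.951")
q=call(np.array([-1.40107678,0.47780096,0.02231389,1.556457,-0.01153678,1.10929432,-0.08311801]),lin([0,0,.4],8)); q=call(q,lin([0,0,.4],8)); show(q,"1.7","-1.408  1.347  1.29   0.242 -1.268  1.686  0.069")
E
```

```text
12.6 [-1.69  0.23  1.45  2.12 -1.14  0.72 -0.1 ] [0.475 0.217 0.453] actual -1.698  0.179  1.438  2.133 -1.093  0.676 -0.128
13.3 [-1.47 -0.32  1.45  2.13 -0.43  0.71 -0.25] [ 0.476 -0.038  0.451] actual -1.445 -0.337  1.453  2.133 -0.413  0.704 -0.265
14.1 [-1.3  -0.34  1.45  2.1  -0.38  0.85 -0.1 ] [ 0.452 -0.117  0.457] actual -0.928 -0.337  1.453  2.094 -0.414  1.044  0.122
7.0 [-0.7   0.09  0.77  2.14 -0.78  0.84  2.95] [0.473 0.004 0.419] actual -0.649  0.06   0.532  2.155 -0.714  0.723  2.951
1.7 [-1.12  1.8   0.81  0.24 -0.81  1.9  -0.12] [ 0.488  0.718 -0.112] actual -1.408  1.347  1.29   0.242 -1.268  1.686  0.069
```

```bash
cat > srch.py <<'E'
from sim import *
from multiprocessing import Pool
q0=np.array([-.892,-.337,1.454,2.179,-.415,.958,.181])
M0=FK(P,q0)[:3,:3]
def goto(q,g,ang):  # ang: absolute turn relative to M0
    log=[]
    for _ in range(4):
        T=FK(P,q);M=T[:3,:3]; cur=np.degrees(R.from_matrix(M0.T@M).as_rotvec()[0])
        dt=(ang-cur) ; v=M.T@(np.array(g)-(T[:3,3]+.155*M[:,0]))
        n=int(min(8,max(np.ceil(np.linalg.norm(v)/.045),np.ceil(abs(dt)/8),1)))
        f=min(1,8*.045/max(np.linalg.norm(v),1e-9)); ft=min(1,64/max(abs(dt),1e-9)); f=min(f,ft) if f<1 or ft<1 else 1
        if np.linalg.norm(v)<.01 and abs(dt)<3: break
        q=call(q,lin(v*f,n,dt*ft)); log.append((v*f,n,dt*ft))
    return q,log
end=np.array([.53,-.30,.13])
def run(seed):
    r=np.random.default_rng(seed);q=q0;W=[]
    for k in range(r.integers(1,3)):
        a=r.uniform(-1.3,1.2);rad=r.uniform(.5,.9)
        g=[rad*np.cos(a),rad*np.sin(a),r.uniform(.33,.55)];ang=r.choice([0,0,-60,60,-120,120]);W.append((np.round(g,3).tolist(),ang))
        q,_=goto(q,g,ang)
    q,_=goto(q,[.45,-.32,.35],0)
    q,_=goto(q,end,0)
    T=FK(P,q);M=T[:3,:3];e=np.linalg.norm(T[:3,3]+.155*M[:,0]-end);tilt=np.degrees(np.arccos(-M[2,0]))
    return e,tilt,W,q.round(2).tolist(),np.degrees(R.from_matrix(M0.T@M).as_rotvec()).round(0).tolist()
if __name__=="__main__":
    import os
    with Pool() as p: o=p.map(run,range(160),chunksize=2)
    o.sort(key=lambda x:x[0]+.01*np.linalg.norm(x[4]))
    print(os.cpu_count())
    for x in o[:8]: print(x)
E
time OMP_NUM_THREADS=1 timeout 500 python3 srch.py
```

```text
4
(np.float64(4.500894377030424e-06), np.float64(38.70035728848063), [([0.421, 0.696, 0.404], np.int64(0)), ([0.725, 0.32, 0.511], np.int64(60))], [0.88, 0.6, -0.2, 1.85, -0.76, 0.88, 0.64], [-0.0, 0.0, -0.0])
(np.float64(4.550807363330525e-06), np.float64(38.4483218913284), [([0.476, 0.656, 0.38], np.int64(60)), ([0.724, -0.444, 0.331], np.int64(-60))], [0.94, 0.61, -0.29, 1.84, -0.7, 0.85, 0.59], [-0.0, -0.0, -0.0])
(np.float64(4.782679339150099e-06), np.float64(38.74757520788886), [([0.464, 0.685, 0.394], np.int64(0)), ([0.608, 0.61, 0.393], np.int64(-120))], [1.07, 0.64, -0.45, 1.83, -0.59, 0.81, 0.5], [-0.0, 0.0, 0.0])
(np.float64(5.022655891414585e-06), np.float64(38.67194337344569), [([0.555, 0.576, 0.403], np.int64(60)), ([0.566, 0.114, 0.363], np.int64(-60))], [0.59, 0.6, 0.18, 1.87, -0.98, 1.01, 0.81], [-0.0, -0.0, -0.0])
(np.float64(5.2154501128926e-06), np.float64(38.71770171187859), [([0.394, 0.379, 0.413], np.int64(60)), ([0.379, -0.418, 0.331], np.int64(120))], [0.54, 0.61, 0.26, 1.87, -1.01, 1.04, 0.84], [-0.0, -0.0, -0.0])
(np.float64(5.29757304467873e-06), np.float64(38.74577180895227), [([0.481, 0.222, 0.467], np.int64(120)), ([0.834, -0.099, 0.353], np.int64(-120))], [0.51, 0.61, 0.29, 1.88, -1.03, 1.05, 0.85], [-0.0, -0.0, 0.0])
(np.float64(5.386814649046664e-06), np.float64(38.746906432771794), [([0.543, 0.033, 0.518], np.int64(120)), ([0.828, -0.297, 0.415], np.int64(120))], [0.49, 0.62, 0.33, 1.88, -1.05, 1.07, 0.87], [-0.0, -0.0, 0.0])
(np.float64(5.537589083960084e-06), np.float64(38.42031236225805), [([0.376, 0.451, 0.381], np.int64(-120)), ([0.799, -0.055, 0.485], np.int64(0))], [0.44, 0.63, 0.4, 1.88, -1.07, 1.1, 0.89], [-0.0, 0.0, -0.0])
real	2m34.820s
user	9m58.826s
sys	0m0.238s
```

```bash
cat > nxt.py <<'E'
from srch import *
from bench import get_obs
import sys
def plan(W,q=None):
    q=get_obs()["joints"] if q is None else q
    for g,a in W:
        q,l=goto(q,g,a)
        for v,n,t in l: print("call",v.round(3),"rows",n,"turn",round(t,0))
        T=FK(P,q); print("  q",q.round(2),"grasp",(T[:3,3]+.155*T[:3,0]).round(3))
if __name__=="__main__": plan(eval(sys.argv[1]))
E
python3 nxt.py "[([.421,.696,.404],0),([.725,.32,.511],60),([.45,-.32,.35],0),([.53,-.3,.13],0)]"
```

```text
call [ 0.145  0.258 -0.204] rows 8 turn -0.0
call [ 0.145  0.258 -0.204] rows 8 turn -0.0
call [ 0.063  0.112 -0.088] rows 4 turn 0.0
  q [-0.86  0.36 -0.42  1.56  0.57  0.67 -2.17] grasp [0.421 0.696 0.404]
call [-0.105 -0.029  0.343] rows 8 turn 60.0
call [-0.039  0.106  0.074] rows 4 turn 0.0
  q [-0.12  0.31 -0.35  1.38 -0.24  0.87 -1.99] grasp [0.725 0.32  0.511]
call [-0.148 -0.093  0.315] rows 8 turn -60.0
call [-0.148 -0.315  0.092] rows 8 turn -3.0
call [-0.006 -0.014  0.003] rows 1 turn 0.0
  q [ 0.96  0.28 -0.14  1.76 -0.66  1.28  0.46] grasp [ 0.45 -0.32  0.35]
call [ 0.213 -0.089  0.043] rows 6 turn 0.0
  q [ 0.88  0.6  -0.2   1.85 -0.76  0.88  0.64] grasp [ 0.53 -0.3   0.13]
```

Emit:
servo_tool([
  [0.018,0.032,-0.025,0,-1],
  [0.036,0.064,-0.051,0,-1],
  [0.054,0.097,-0.076,0,-1],
  [0.072,0.129,-0.102,0,-1],
  [0.09,0.161,-0.127,0,-1],
  [0.109,0.194,-0.153,0,-1],
  [0.127,0.226,-0.178,0,-1],
  [0.145,0.258,-0.204,0,-1],
])

```text
clock: 15.6
tcp_pos: [0.3464, 0.1103, 0.4682]
orientation: [0.934, 1.212, 0.032]
contact_force: [1.1, -0.6, 0.2]
grip_width: 0.0852
```

Emit:
servo_tool([
  [0.018,0.032,-0.025,0,-1],
  [0.036,0.064,-0.051,0,-1],
  [0.054,0.097,-0.076,0,-1],
  [0.072,0.129,-0.102,0,-1],
  [0.09,0.161,-0.127,0,-1],
  [0.109,0.194,-0.153,0,-1],
  [0.127,0.226,-0.178,0,-1],
  [0.145,0.258,-0.204,0,-1],
])

```text
clock: 16.4
tcp_pos: [0.3542, 0.469, 0.5084]
orientation: [0.935, 1.211, 0.032]
contact_force: [0.5, -0.9, 0.0]
grip_width: 0.0859
```

```bash
python3 st.py;  python3 nxt.py "[([.421,.696,.404],0),([.725,.32,.511],60),([.45,-.32,.35],0),([.53,-.3,.13],0)]"; python3 nxt.py "[([.725,.32,.511],60),([.45,-.32,.35],0),([.53,-.3,.13],0)]";
```

```text
t 16.4 tcp [0.3542 0.469  0.5084] grasp [0.416  0.5442 0.3877] w 0.0859
[[ 0.398  0.443  0.803]
 [ 0.485  0.642 -0.594]
 [-0.779  0.626  0.041]] down tilt deg 51.1 az 50.6
q [-0.575  0.147 -0.533  1.866  0.408  0.511 -1.992] F [ 0.5 -0.9  0. ]
call [ 0.063  0.11  -0.086] rows 4 turn -0.0
  q [-0.8   0.37 -0.49  1.56  0.62  0.68 -2.2 ] grasp [0.421 0.696 0.404]
call [-0.105 -0.029  0.343] rows 8 turn 60.0
call [-0.039  0.106  0.074] rows 4 turn 0.0
  q [-0.05  0.32 -0.44  1.38 -0.19  0.86 -2.02] grasp [0.725 0.32  0.511]
call [-0.148 -0.093  0.315] rows 8 turn -60.0
call [-0.148 -0.314  0.094] rows 8 turn -3.0
call [-0.008 -0.017  0.004] rows 1 turn -0.0
  q [ 1.09  0.3  -0.29  1.75 -0.62  1.26  0.43] grasp [ 0.45 -0.32  0.35]
call [ 0.213 -0.089  0.043] rows 6 turn 0.0
  q [ 0.98  0.62 -0.34  1.84 -0.67  0.84  0.57] grasp [ 0.53 -0.3   0.13]
call [-0.073  0.063  0.347] rows 8 turn 60.0
call [-0.008  0.038  0.014] rows 1 turn 0.0
  q [-0.12  0.31 -0.35  1.38 -0.24  0.86 -1.99] grasp [0.725 0.32  0.511]
call [-0.148 -0.093  0.315] rows 8 turn -60.0
call [-0.148 -0.315  0.092] rows 8 turn -3.0
call [-0.006 -0.014  0.003] rows 1 turn 0.0
  q [ 0.97  0.29 -0.14  1.76 -0.66  1.28  0.46] grasp [ 0.45 -0.32  0.35]
call [ 0.213 -0.089  0.043] rows 6 turn 0.0
  q [ 0.89  0.6  -0.21  1.85 -0.76  0.88  0.64] grasp [ 0.53 -0.3   0.13]
```

```bash
python3 nxt.py "[([.45,-.32,.35],0),([.53,-.3,.13],0)]"; python3 nxt.py "[([.55,.1,.45],0),([.45,-.32,.35],0),([.53,-.3,.13],0)]"
```

```text
call [-0.156 -0.234  0.224] rows 8 turn -0.0
call [-0.156 -0.234  0.224] rows 8 turn -0.0
call [-0.063 -0.095  0.091] rows 4 turn 0.0
  q [ 0.23  0.35  0.8   1.81 -0.89  1.46  0.69] grasp [ 0.45 -0.32  0.35]
call [ 0.213 -0.09   0.043] rows 6 turn 0.0
  q [ 0.28  0.69  0.62  1.89 -1.19  1.21  0.97] grasp [ 0.53 -0.3   0.13]
call [-0.162 -0.143  0.288] rows 8 turn -0.0
call [-0.049 -0.043  0.086] rows 3 turn -0.0
  q [ 0.03 -0.05 -0.05  1.91 -0.65  0.9  -0.33] grasp [0.55 0.1  0.45]
call [-0.135 -0.306  0.134] rows 8 turn 0.0
call [-0.031 -0.071  0.031] rows 2 turn 0.0
  q [ 0.53  0.29  0.4   1.79 -0.79  1.37  0.59] grasp [ 0.45 -0.32  0.35]
call [ 0.213 -0.09   0.043] rows 6 turn 0.0
  q [ 0.52  0.61  0.28  1.88 -1.03  1.05  0.85] grasp [ 0.53 -0.3   0.13]
```

Emit:
servo_tool([
  [-0.02,-0.018,0.036,0,-1],
  [-0.04,-0.036,0.072,0,-1],
  [-0.06,-0.054,0.108,0,-1],
  [-0.08,-0.072,0.144,0,-1],
  [-0.1,-0.09,0.18,0,-1],
  [-0.12,-0.108,0.216,0,-1],
  [-0.14,-0.125,0.252,0,-1],
  [-0.162,-0.143,0.288,0,-1],
])

```text
clock: 17.2
tcp_pos: [0.4575, 0.1262, 0.5569]
orientation: [0.935, 1.211, 0.034]
contact_force: [0.9, -0.1, -0.1]
grip_width: 0.0855
```

Emit:
servo_tool([
  [-0.018,-0.015,0.03,0,-1],
  [-0.035,-0.03,0.06,0,-1],
  [-0.049,-0.043,0.086,0,-1],
])

```text
clock: 17.5
tcp_pos: [0.4881, 0.0219, 0.572]
orientation: [0.935, 1.21, 0.033]
contact_force: [0.9, 1.0, 1.2]
grip_width: 0.0857
```

Emit:
servo_tool([
  [-0.017,-0.038,0.017,0,-1],
  [-0.034,-0.076,0.034,0,-1],
  [-0.051,-0.115,0.05,0,-1],
  [-0.068,-0.153,0.067,0,-1],
  [-0.085,-0.19,0.084,0,-1],
  [-0.1,-0.23,0.1,0,-1],
  [-0.118,-0.268,0.117,0,-1],
  [-0.135,-0.306,0.134,0,-1],
])

```text
clock: 18.3
tcp_pos: [0.406, -0.3207, 0.4902]
orientation: [0.935, 1.21, 0.034]
contact_force: [1.2, -0.0, 0.0]
grip_width: 0.0853
```

Emit:
servo_tool([
  [-0.015,-0.035,0.015,0,-1],
  [-0.031,-0.071,0.031,0,-1],
  [-0.031,-0.071,0.031,0,-1],
])

```text
clock: 18.6
tcp_pos: [0.385, -0.4041, 0.469]
orientation: [0.938, 1.209, 0.025]
contact_force: [-0.5, 0.9, -1.0]
grip_width: 0.0852
```

```bash
python3 st.py; cp /dev/null pics/.x; python3 - <<'E'
from h import *
o=get_obs();im=grab_frame("wrist")[:,:,::-1];cv2.imwrite("pics/w1.png",im);c=cam("wrist",o)
import pickle;pickle.dump(c,open("w1.pkl","wb"))
print(proj(c,[[.594,-.205,.011],[.588,-.216,.022],[.616,-.17,.022]]).round(0))
E
python3 nxt.py "[([.53,-.3,.13],0)]"
```

```text
t 18.6 tcp [ 0.385  -0.4041  0.469 ] grasp [ 0.4471 -0.3295  0.3482] w 0.0852
[[ 0.401  0.448  0.799]
 [ 0.481  0.639 -0.6  ]
 [-0.78   0.625  0.04 ]] down tilt deg 51.2 az 50.2
q [ 0.539  0.299  0.412  1.782 -0.789  1.372  0.595] F [-0.5  0.9 -1. ]
[[339. 234.]
 [341. 239.]
 [337. 206.]]
call [ 0.216 -0.084  0.041] rows 6 turn -0.0
  q [ 0.52  0.61  0.29  1.88 -1.03  1.05  0.86] grasp [ 0.53 -0.3   0.13]
```

View pics/w1.png

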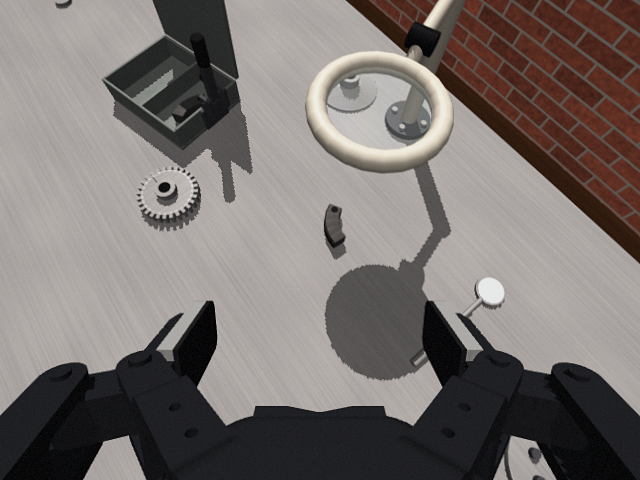

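Emit:
servo_tool([
  [0.036,-0.014,0.007,0,-1],
  [0.072,-0.028,0.014,0,-1],
  [0.108,-0.042,0.02,0,-1],
  [0.144,-0.056,0.027,0,-1],
  [0.18,-0.07,0.034,0,-1],
  [0.216,-0.084,0.041,0,-1],
  [0.216,-0.084,0.041,0,-1],
])

```text
clock: 19.35
tcp_pos: [0.4695, -0.3712, 0.2464]
orientation: [0.941, 1.217, 0.035]
contact_force: [-0.5, 0.6, 0.2]
grip_width: 0.0857
```

```bash
python3 st.py .594 -.205 .023;  python3 - <<'E'
from h import *
import pickle
c1=pickle.load(open("w1.pkl","rb"))
print("mirror",back(c1,[[416,362],[490,291]],[.006,.008]).round(3).tolist(), "wt",back(c1,[[336,238],[334,207]],.022).round(4).tolist())
o=get_obs();im=grab_frame("wrist")[:,:,::-1];cv2.imwrite("pics/w2.png",im);c=cam("wrist",o)
pickle.dump(c,open("w2.pkl","wb"))
print(proj(c,[[.594,-.205,.011],[.588,-.216,.022],[.616,-.17,.022]]).round(0))
E
```

```text
t 19.35 tcp [ 0.4695 -0.3712  0.2464] grasp [ 0.5305 -0.2951  0.1259] w 0.0857
[[ 0.394  0.445  0.804]
 [ 0.491  0.638 -0.593]
 [-0.777  0.629  0.033]] down tilt deg 51.0 az 51.3
q [ 0.518  0.619  0.28   1.878 -1.031  1.051  0.851] F [-0.5  0.6  0.2]
grasp->target tool shift [ 0.1492  0.021  -0.0057] dist 0.151
turn to make z horizontal 3.0
mirror [[0.565, -0.408, 0.006], [0.717, -0.402, 0.008]] wt [[0.5834, -0.2104, 0.022], [0.612, -0.1687, 0.022]]
[[312. 212.]
 [314. 220.]
 [309. 162.]]
```

View pics/w2.png

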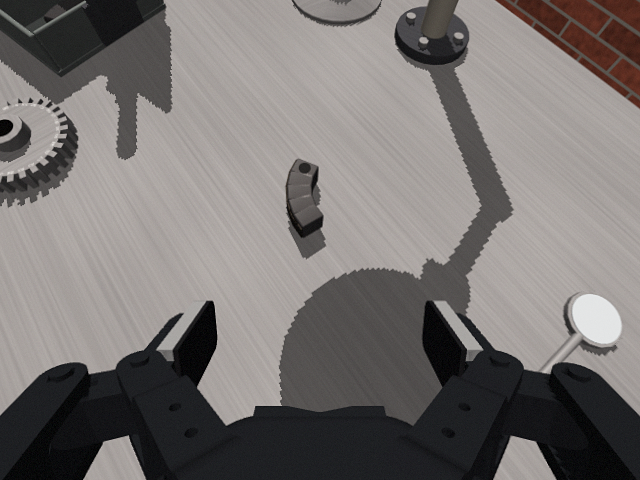

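```bash
python3 - <<'E'
from h import *
import pickle
c=pickle.load(open("w2.pkl","rb"))
p=back(c,[[302,222],[322,208],[295,161],[318,166],[288,190],[304,190]],.022);print(p.round(4).tolist())
o=get_obs();M=R.from_rotvec(o["orientation"]).as_matrix();g=o["tcp_pos"]+.155*M[:,0]
for n,t in(("near end",p[:2].mean(0)),("mid",p[4:].mean(0)),("far",p[2:4].mean(0))):
    t[2]=.024; print(n,t.round(4),(M.T@(t-g)).round(4))
d=p[2:4].mean(0)-p[:2].mean(0);print(np.degrees(np.arctan2(d[1],d[0])),np.linalg.norm(d))
print("down in tool",M.T@[0,0,-1])
E
```

```text
[[0.5793, -0.2123, 0.022], [0.5992, -0.2114, 0.022], [0.6071, -0.1629, 0.022], [0.6199, -0.1779, 0.022], [0.5866, -0.1826, 0.022], [0.5971, -0.1899, 0.022]]
near end [ 0.5892 -0.2119  0.024 ] [ 0.1464  0.0151 -0.0072]
mid [ 0.5919 -0.1863  0.024 ] [ 0.1599  0.0326 -0.0204]
far [ 0.6135 -0.1704  0.024 ] [ 0.1763  0.0524 -0.0124]
59.65506804628668 0.04807437044348364
down in tool [ 0.77743321 -0.62794018 -0.03589897]
```

Emit:
servo_tool([
  [0.035,-0.006,-0.005,0,-1],
  [0.07,-0.013,-0.01,0,-1],
  [0.1,-0.019,-0.014,0,-1],
  [0.1,-0.019,-0.014,0,-1],
  [0.118,-0.003,-0.015,0,-1],
  [0.136,0.013,-0.015,0,-1],
  [0.154,0.029,-0.016,0,-1],
  [0.154,0.029,-0.016,0,-1],
])

```text
clock: 20.2
tcp_pos: [0.5331, -0.2647, 0.148]
orientation: [0.937, 1.215, 0.043]
contact_force: [-0.1, -0.2, 0.3]
grip_width: 0.0855
```

```bash
python3 st.py .591 -.192 .024;  python3 - <<'E'
from h import *
o=get_obs();im=grab_frame("wrist")[:,:,::-1];cv2.imwrite("pics/w3.png",im)
E
```

```text
t 20.2 tcp [ 0.5331 -0.2647  0.148 ] grasp [ 0.5944 -0.1881  0.0279] w 0.0855
[[ 0.395  0.438  0.807]
 [ 0.494  0.64  -0.589]
 [-0.775  0.631  0.036]] down tilt deg 50.8 az 51.3
q [ 0.414  0.745  0.137  1.939 -1.254  0.818  0.958] F [-0.1 -0.2  0.3]
grasp->target tool shift [-0.0002 -0.0065 -0.0006] dist 0.006
turn to make z horizontal 3.3
```

View pics/w3.png

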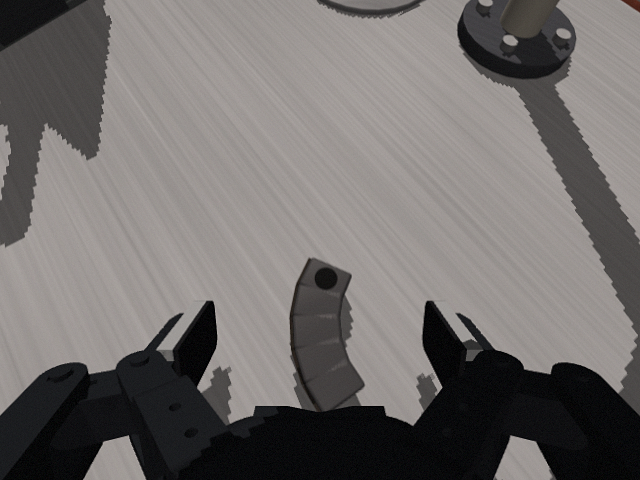

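Emit:
servo_tool([
  [0.001,-0.006,0,0,-1],
  [0.001,-0.006,0,0,0],
  [0.001,-0.006,0,0,1],
  [0.001,-0.006,0,0,1],
  [0.001,-0.006,0,0,1],
  [0.001,-0.006,0,0,1],
  [0.001,-0.006,0,0,1],
  [0.001,-0.006,0,0,1],
], force=60)

```text
clock: 21.05
tcp_pos: [0.5295, -0.2702, 0.1436]
orientation: [0.938, 1.214, 0.039]
contact_force: [-2.7, -1.5, 5.2]
grip_width: 0.0202
```

```bash
python3 st.py .54 -.25 .035;  python3 - <<'E'
from h import *
o=get_obs();im=grab_frame("wrist")[:,:,::-1];cv2.imwrite("pics/w4.png",im)
E
```

```text
t 21.05 tcp [ 0.5295 -0.2702  0.1436] grasp [ 0.5909 -0.1941  0.0234] w 0.0202
[[ 0.396  0.441  0.806]
 [ 0.492  0.639 -0.591]
 [-0.776  0.63   0.037]] down tilt deg 50.9 az 51.1
q [ 0.423  0.753  0.139  1.939 -1.255  0.819  0.97 ] F [-2.7 -1.5  5.2]
grasp->target tool shift [-0.0566 -0.0509 -0.0075] dist 0.076
turn to make z horizontal 3.3
```

View pics/w4.png

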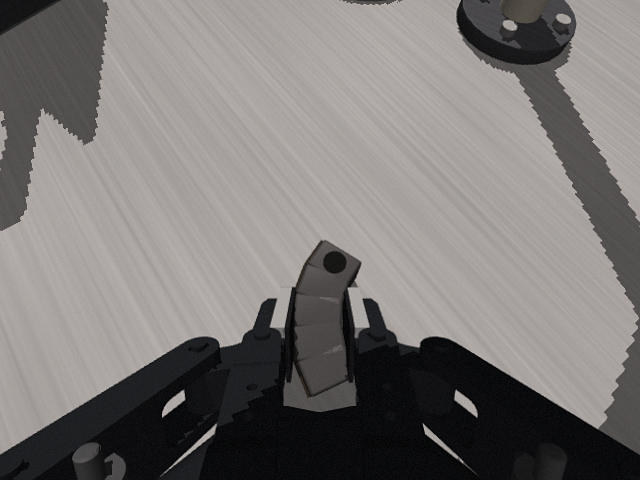

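```bash
sed -i 's/^q0=.*/from bench import get_obs\nq0=np.array(get_obs()["joints"])/' srch.py; cat >> nxt.py <<'E'
E
python3 nxt.py "[([.54,-.25,.03],0),([.46,-.30,.30],0),([.46,.0,.36],0),([.518,.214,.2],0),([.518,.214,.035],0)]"
```

```text
call [-0.053 -0.054 -0.008] rows 2 turn 0.0
  q [ 0.52  0.74  0.19  1.95 -1.19  0.89  1.02] grasp [ 0.54 -0.25  0.03]
call [-0.266  0.103 -0.025] rows 7 turn 0.0
  q [ 0.51  0.33  0.38  1.87 -0.83  1.28  0.64] grasp [ 0.46 -0.3   0.3 ]
call [ 0.101  0.23  -0.175] rows 7 turn 0.0
  q [ 0.14 -0.1   0.1   2.17 -0.79  0.92  0.08] grasp [0.46 0.   0.36]
call [ 0.252  0.061 -0.086] rows 7 turn 0.0
  q [-0.09  0.22 -0.25  2.27 -1.37  0.3   0.34] grasp [0.517 0.214 0.199]
call [ 0.128 -0.103 -0.007] rows 4 turn 1.0
call [ 0.09   0.033 -0.013] rows 3 turn 2.0
call [-0.01  -0.08   0.055] rows 3 turn 9.0
  q [ 0.64  1.01 -0.84  2.13 -1.25  0.35  0.89] grasp [0.518 0.214 0.035]
```

```bash
python3 - <<'E'
from ik import *
from h import get_obs
M=R.from_rotvec(get_obs()["orientation"]).as_matrix()
for turn in(0,-20,20):
  for g in([.53,.22,.035],[.53,.22,.2],[.46,0,.36]):
    s=iks(g,M@R.from_euler('x',turn,degrees=True).as_matrix(),14,marg=.02)
    o=np.argsort([-np.min(np.minimum(x-lo,hi-x)) for x in s])
    print(turn,g,len(s),s[o[:4]].round(2).tolist())
E
python3 nxt.py "[([.54,-.25,.03],0),([.46,-.30,.30],0),([.55,.0,.40],0),([.45,.30,.30],0),([.53,.22,.12],0),([.53,.22,.035],0)]"
```

```text
0 [0.53, 0.22, 0.035] 6 [[0.25, 0.69, -0.67, 2.29, 3.19, 0.27, 2.29], [0.57, 0.93, -1.1, 2.27, 2.23, 0.4, -2.86], [-1.05, 0.94, 0.96, 2.36, 4.13, 1.13, 0.88], [0.56, 0.92, -1.08, 2.27, 2.27, 0.38, -2.91]]
0 [0.53, 0.22, 0.2] 5 [[0.77, 0.59, -1.33, 2.2, 1.04, 0.26, -1.9], [0.25, 0.29, -0.64, 2.23, -1.1, 0.2, 0.1], [0.72, 0.52, -1.25, 2.2, 0.85, 0.2, -1.73], [0.72, 0.52, -1.24, 2.2, 0.82, 0.19, -1.71]]
0 [0.46, 0, 0.36] 6 [[1.7, -0.09, -1.31, 2.1, -0.89, 1.04, 0.23], [-0.67, -0.24, 0.81, 2.2, -0.57, 0.82, -0.13], [-0.71, -0.25, 0.84, 2.2, -0.55, 0.82, -0.15], [-0.75, -0.27, 0.87, 2.2, -0.52, 0.81, -0.18]]
-20 [0.53, 0.22, 0.035] 5 [[0.56, 0.92, -1.09, 2.27, 2.25, 0.39, -2.54], [0.66, 1.07, -1.24, 2.26, 2.07, 0.53, -2.27], [0.51, 0.86, -1.01, 2.27, 2.4, 0.34, -2.72], [0.33, 0.73, -0.77, 2.28, 2.97, 0.27, 2.89]]
-20 [0.53, 0.22, 0.2] 2 [[0.03, 0.25, -0.39, 2.24, -1.28, 0.27, 0.61], [0.71, 0.51, -1.24, 2.2, 0.8, 0.19, -1.34]]
-20 [0.46, 0, 0.36] 4 [[1.57, -0.07, -1.2, 2.11, -0.87, 1.01, 0.55], [-0.21, -0.14, 0.43, 2.19, -0.73, 0.89, 0.37], [-0.65, -0.23, 0.8, 2.2, -0.58, 0.83, 0.23], [1.7
[... 801 characters left out ...]
  0.103 -0.025] rows 7 turn 0.0
  q [ 0.51  0.33  0.38  1.87 -0.83  1.28  0.64] grasp [ 0.46 -0.3   0.3 ]
call [ 0.106  0.294 -0.101] rows 8 turn 0.0
  q [ 0.08  0.02  0.13  1.96 -0.76  0.96 -0.03] grasp [0.55 0.   0.4 ]
call [ 0.185  0.085 -0.262] rows 8 turn 0.0
  q [-0.27 -0.02 -0.32  2.25 -0.67  0.31 -0.63] grasp [0.45 0.3  0.3 ]
call [ 0.132 -0.129  0.105] rows 5 turn 0.0
call [ 0.038 -0.055  0.071] rows 3 turn 3.0
call [-0.    -0.01   0.018] rows 1 turn 1.0
  q [ 0.4   0.55 -0.74  2.21 -1.34  0.21  0.54] grasp [0.53 0.22 0.12]
call [ 0.064 -0.056  0.006] rows 2 turn 0.0
call [ 0.002 -0.088  0.066] rows 3 turn 7.0
  q [ 0.61  0.98 -0.84  2.12 -1.25  0.32  0.85] grasp [0.53  0.22  0.035]
```

```bash
cat > un.py <<'E'
from srch import *
def tz(q):
    M=FK(P,q)[:3,:3];return np.degrees([np.arccos(-M[2,0]),np.arctan2(M[1,0],M[0,0]),np.arcsin(M[2,2])]).round(0),(FK(P,q)[:3,3]+.155*M[:,0]).round(3)
q=q0
for g in([.54,-.25,.03],[.46,-.3,.3],[.55,0,.4]): q,_=goto(q,g,0)
qa=q
for start in([.45,.3,.3],[.35,.42,.3],[.46,.1,.33],[.45,-.3,.3],[.40,-.15,.33]):
  qs,_=goto(qa,start,0); print(start,tz(qs),qs.round(2))
  for nm,w in(("in51",[-.63,-.78,0]),("inrad",None),("in-y",'y'),("down",[0,0,-1])):
    q=qs.copy()
    for k in range(10):
        M=FK(P,q)[:3,:3];t=FK(P,q)[:3,3]
        if w is None: d=np.array([-t[0],-t[1],0])/np.hypot(*t[:2])
        elif w=='y': d=-M[:,1]
        else: d=np.array(w,float)
        q=call(q,[[*(M.T@d*.05),0]])
    print("   ",nm,tz(q),q.round(2))
E
python3 un.py
```

```text
[0.45, 0.3, 0.3] (array([39., 51.,  2.]), array([0.45, 0.3 , 0.3 ])) [-0.27 -0.02 -0.32  2.25 -0.67  0.31 -0.63]
    in51 (array([38., 56., -2.]), array([ 0.229, -0.081,  0.314])) [ 0.4  -0.33  0.37  2.41 -0.58  1.21  0.36]
    inrad (array([ 37.,  82., -19.]), array([0.255, 0.178, 0.314])) [ 0.1  -0.34 -0.26  2.43 -0.86  1.02 -0.38]
    in-y (array([37., 50., 22.]), array([0.447, 0.028, 0.138])) [ 0.48  0.28 -0.35  2.42 -1.37  0.46  1.4 ]
    down (array([ 74., 108.,  -8.]), array([0.245, 0.422, 0.134])) [ 0.46  1.26 -1.24  2.36 -1.37  0.17  1.24]
[0.35, 0.42, 0.3] (array([38., 50.,  2.]), array([0.35, 0.42, 0.3 ])) [-0.07  0.   -0.95  2.22  0.32  0.27 -1.92]
    in51 (array([ 27.,  85., -15.]), array([0.202, 0.265, 0.285])) [-0.46 -0.34 -0.29  2.43 -0.61  0.76 -1.02]
    inrad (array([ 27.,  87., -15.]), array([0.19 , 0.276, 0.284])) [-0.5  -0.34 -0.31  2.43 -0.6   0.75 -1.08]
    in-y (array([49., 31., 10.]), array([0.32 , 0.333, 0.32 ])) [ 0.01 -0.34 -1.01  2.43  0.76  0.17 -2.58]
    down (array([33., 43., 13.]), array([0.359, 0.392, 0.007])) [-0.01  1.09 -1.27  2.37  2.07  1.09
[... 988 characters left out ...]
3  1.42 -0.87  1.4   1.27]
    down (array([39., 51.,  2.]), array([ 0.45, -0.3 , -0.2 ])) [ 0.74  1.16  0.11  1.87 -1.37  0.8   1.49]
[0.4, -0.15, 0.33] (array([39., 51.,  2.]), array([ 0.4 , -0.15,  0.33])) [ 0.32  0.    0.36  2.15 -0.77  1.13  0.45]
    in51 (array([39., 51.,  2.]), array([ 0.086, -0.539,  0.33 ])) [ 1.07  0.58  0.71  1.53 -0.65  1.81  1.26]
    inrad (array([ 47.,  70., -15.]), array([ 0.13 , -0.013,  0.352])) [ 1.29 -0.34 -0.16  2.43 -0.59  1.69  0.58]
    in-y (array([39., 51.,  2.]), array([ 0.18 , -0.47 ,  0.015])) [ 1.02  0.88  0.51  1.85 -0.9   1.27  1.47]
    down (array([38., 55.,  2.]), array([ 0.387, -0.145, -0.161])) [ 1.1   1.12 -0.46  2.19 -1.37  0.24  1.68]
```

Emit:
servo_tool([
  [-0.004,0.003,0,0,1],
  [-0.004,0.003,0,0,1],
  [-0.023,-0.02,-0.002,0,1],
  [-0.042,-0.044,-0.003,0,1],
  [-0.063,-0.07,-0.024,0,1],
  [-0.085,-0.095,-0.045,0,1],
  [-0.085,-0.095,-0.045,0,1],
])

```text
clock: 21.8
tcp_pos: [0.4122, -0.3494, 0.1474]
orientation: [0.941, 1.215, 0.029]
contact_force: [0.9, -0.1, -1.4]
grip_width: 0.0203
```

```bash
python3 st.py .48 -.27 .0245; python3 - <<'E'
from h import *
print("orange obj if z=0/.5",back(cam("top"),[[600,440],[600,440]],[0,.3]).round(2).tolist(),"table rear edge?")
E
```

```text
t 21.8 tcp [ 0.4122 -0.3494  0.1474] grasp [ 0.4736 -0.274   0.0267] w 0.0203
[[ 0.396  0.449  0.801]
 [ 0.486  0.638 -0.597]
 [-0.779  0.626  0.034]] down tilt deg 51.2 az 50.9
q [ 0.6    0.726  0.214  2.019 -1.162  0.918  1.119] F [ 0.9 -0.1 -1.4]
grasp->target tool shift [0.0062 0.0041 0.0027] dist 0.008
turn to make z horizontal 3.1
orange obj if z=0/.5 [[0.22, -0.61, 0.0], [0.29, -0.45, 0.3]] table rear edge?
```

```bash
cat > chk.py <<'E'
from ik import *
from bench import get_obs
from multiprocessing import Pool
M=R.from_rotvec(get_obs()["orientation"]).as_matrix()
def job(a):
    tilt,az,turn,g=a
    s=iks(g,tool(np.radians(az),np.radians(tilt),1)@R.from_euler('x',turn,degrees=True).as_matrix(),14,marg=.02)
    s=[x for x in s if x[4]<1.7]
    if not s: return a,0,None
    b=max(s,key=lambda x:np.min(np.minimum(x-lo,hi-x)));return a,len(s),b.round(2).tolist()
if __name__=="__main__":
    A=[(t,az,0,g) for t in(39,34,28,20) for az in(51,) for g in([.55,.23,.037],[.55,.23,.12])]+[(39,51,tu,[.55,.23,.037]) for tu in(-15,15)]+[(t,az,0,[.55,.23,.037]) for t in (34,) for az in(40,60)]
    with Pool() as p:
        for o in p.map(job,A,chunksize=1): print(o)
E
OMP_NUM_THREADS=1 python3 chk.py
```

```text
((39, 51, 0, [0.55, 0.23, 0.037]), 0, None)
((39, 51, 0, [0.55, 0.23, 0.12]), 0, None)
((34, 51, 0, [0.55, 0.23, 0.037]), 0, None)
((34, 51, 0, [0.55, 0.23, 0.12]), 4, [0.46, 0.62, -1.0, 2.17, 1.24, 0.21, -2.16])
((28, 51, 0, [0.55, 0.23, 0.037]), 5, [0.43, 0.84, -1.03, 2.14, 1.53, 0.41, -2.37])
((28, 51, 0, [0.55, 0.23, 0.12]), 3, [0.35, 0.56, -0.91, 2.12, 0.79, 0.29, -1.78])
((20, 51, 0, [0.55, 0.23, 0.037]), 4, [-0.0, 0.61, -0.52, 2.08, 0.58, 0.23, -1.62])
((20, 51, 0, [0.55, 0.23, 0.12]), 7, [0.39, 0.64, -1.05, 2.03, 0.84, 0.56, -1.83])
((39, 51, -15, [0.55, 0.23, 0.037]), 0, None)
((39, 51, 15, [0.55, 0.23, 0.037]), 0, None)
((34, 40, 0, [0.55, 0.23, 0.037]), 0, None)
((34, 60, 0, [0.55, 0.23, 0.037]), 3, [0.46, 0.83, -0.97, 2.15, 1.58, 0.21, -2.22])
```

```bash
cat > cal.py <<'E'
import sim
from sim import *
import itertools
act=[[.635,.8044,.3176,-.83,1.176,1.04],[.6359,.8101,.3192,-.819,1.142,1.044],[.6369,.8153,.322,-.808,1.108,1.046],[.6367,.8212,.3266,-.798,1.073,1.051],[.6364,.8267,.3326,-.787,1.038,1.054],[.6365,.8317,.34,-.775,1.003,1.057],[.6373,.8356,.3489,-.762,.968,1.059]]
def mk(wo,lam,it,mode):
    def solve(q,t,M,**k):
        W=np.diag([1,1,1,wo,wo,wo])
        if mode=="opt":
            f=lambda x:np.r_[W@err(x,t,M),lam*(x-q)]
            return least_squares(f,np.clip(q,L+1e-6,H-1e-6),bounds=(L,H),max_nfev=it).x
        for _ in range(it):
            e=W@err(q,t,M)
            if np.linalg.norm(e)<1e-4:break
            J=W@jac(q)
            free=np.ones(7,bool)
            for _ in range(4):
                Jf=J*free;dq=Jf.T@np.linalg.solve(Jf@Jf.T+lam**2*np.eye(6),e)
                bad=free&(((q+dq>H)&(q>H-1e-3))|((q+dq<L)&(q<L+1e-3)))
                if mode!="lock" or not bad.any():break
                free&=~bad
            q=np.clip(q+dq,L,H)
        return q
    return solve
if __name__=="__main__":
  res=[]
  for wo,lam,it,mode in itertools.product((.15,.3,.6,1),(.01,.05,.1),(1,4,15),("clip","lock","opt")):
    if mode=="opt" and it!=15: continue
    sim.solve=mk(wo,lam,it,mode)
    q=np.array([-1.152,1.34,1.25,.483,-1.293,1.491,.551]);e=[]
    q=sim.call(q,[[0,-.017,.047,0],[0,-.034,.094,0],[0,-.05,.14,0]])
    for k in range(7):
        T=FK(P,q);e.append(np.linalg.norm(T[:3,3]-act[k][:3])+.3*R.from_matrix(T[:3,:3].T@R.from_rotvec(act[k][3:]).as_matrix()).magnitude())
        if k<6:q=sim.call(q,[[0,-.017,.047,0]])
    res.append((e[-1],np.mean(e),wo,lam,it,mode,q.round(2).tolist()))
  res.sort(key=lambda x:x[1])
  for r in res[:8]:print(r)
E
OMP_NUM_THREADS=4 python3 cal.py
```

```text
(np.float64(0.05605393149815298), np.float64(0.030082709065851993), 0.6, 0.05, 4, 'lock', [-1.04, 1.37, 1.29, 0.24, -1.36, 1.4, 0.43])
(np.float64(0.05604594164018803), np.float64(0.030083663482025187), 0.6, 0.01, 15, 'lock', [-1.04, 1.37, 1.3, 0.24, -1.37, 1.4, 0.43])
(np.float64(0.05605939558558601), np.float64(0.03008503551227295), 0.6, 0.05, 15, 'lock', [-1.04, 1.38, 1.3, 0.24, -1.37, 1.4, 0.43])
(np.float64(0.05606101144871761), np.float64(0.030085661978640064), 0.6, 0.1, 15, 'lock', [-1.04, 1.37, 1.29, 0.24, -1.36, 1.4, 0.43])
(np.float64(0.056059888104455835), np.float64(0.030086122144461554), 0.6, 0.1, 4, 'lock', [-1.04, 1.37, 1.26, 0.24, -1.33, 1.4, 0.43])
(np.float64(0.05606922373052236), np.float64(0.030090942452510285), 0.6, 0.01, 15, 'opt', [-1.04, 1.38, 1.3, 0.24, -1.37, 1.4, 0.43])
(np.float64(0.05628471141227616), np.float64(0.030219337086241606), 0.6, 0.05, 15, 'opt', [-1.04, 1.37, 1.26, 0.24, -1.33, 1.4, 0.43])
(np.float64(0.056990204718456956), np.float64(0.030652165818074534), 0.6, 0.1, 15, 'opt', [-1.04, 1.37, 1.25, 0.24, -1.32, 1.4, 0.43])
```

```bash
cat > un2.py <<'E'
import cal,sim,time,sys
sim.solve=cal.mk(.45,.05,4,"lock")
import srch; srch.call=sim.call
from srch import *
def info(q):
    T=FK(P,q);M=T[:3,:3];return np.degrees(np.arccos(-M[2,0])),T[:3,3]+.155*M[:,0],M
def ok(q,g,M):
    tip=g+.018*M[:,0]; r=np.hypot(*(g-.155*M[:,0])[:2])
    return r>.27 and (tip[2]>.27 or (tip[2]>.06 and g[1]>.36))
qa=q0
for g in([.45,-.30,.33],): qa,_=goto(qa,g,0)
def run(seed):
    r=np.random.default_rng(seed);q=qa;W=[]
    if r.random()<.6:
        g=[.5,.05,.40];q,_=goto(q,g,0)
    az=r.uniform(-1.0,1.7);rad=r.uniform(.4,.8);g=[rad*np.cos(az),rad*np.sin(az),r.uniform(.15,.6)]
    if g[1]<.36 and g[2]<.3:g[2]+=.2
    turn=r.choice([0,0,0,-60,60]);q,_=goto(q,g,turn)
    t0,gg,M=info(q)
    if np.linalg.norm(gg-g)>.05 or not ok(q,gg,M):return None
    d=np.array([*r.normal(size=2),r.normal()*.5]);d/=np.linalg.norm(d)
    best=(t0,0,q)
    for k in range(16):
        M=FK(P,q)[:3,:3];q=sim.call(q,[[*(M.T@d*.05),0]]);t,gg,M=info(q)
        if not ok(q,gg,M):break
        if t<best[0]:best=(t,k+1,q)
    return best[0],best[1],np.round(g,3).tolist(),int(turn),d.round(2).tolist(),best[2].round(2).tolist(),info(best[2])[1].round(2).tolist(),seed
if __name__=="__main__":
    t=time.time()
    with Pool() as p:
        o=[]
        for x in p.imap_unordered(run,range(3000),chunksize=2):
            if x:o.append(x)
            if time.time()-t>200:break
        p.terminate()
    o.sort(key=lambda x:x[0]);print(len(o))
    for x in o[:12]:print(x)
E
OMP_NUM_THREADS=1 python3 un2.py
```

```text
1446
(np.float64(19.59458210266946), 14, [-0.0, 0.415, 0.255], 0, [0.06, 0.21, -0.98], [-1.45, 0.22, -0.22, 2.43, 0.82, 0.25, -2.96], [0.07, 0.44, 0.11], 512)
(np.float64(20.070438798082105), 13, [0.128, 0.411, 0.428], 60, [-0.37, -0.27, -0.89], [-0.34, -0.34, -1.41, 2.43, -0.45, 0.47, -2.96], [-0.05, 0.36, 0.2], 457)
(np.float64(20.614043351806163), 16, [0.303, -0.299, 0.496], 0, [-0.96, -0.21, 0.17], [0.5, -0.34, 1.45, 1.52, 0.08, 1.91, 1.23], [-0.28, -0.32, 0.54], 624)
(np.float64(21.087361022364693), 15, [0.278, 0.726, 0.195], 0, [-0.18, -0.93, -0.31], [-0.63, 0.26, -0.76, 2.43, 1.11, 0.46, -2.96], [0.22, 0.36, 0.11], 1611)
(np.float64(21.377050600639638), 16, [0.239, 0.602, 0.251], 0, [-0.71, -0.69, 0.14], [-1.21, -0.34, -1.41, 1.98, 0.03, 1.32, -2.96], [-0.29, 0.2, 0.37], 204)
(np.float64(22.247861860170303), 16, [0.262, 0.566, 0.28], 0, [-0.79, -0.61, 0.08], [-1.16, -0.34, -1.41, 2.02, 0.06, 1.23, -2.96], [-0.28, 0.23, 0.35], 656)
(np.float64(22.864344999287578), 10, [0.533, 0.362, 0.21], -60, [-0.82, 0.27, -0.51], [-2.06, 0.47, 0.79, 2.38, -1.37, 0.17, 0.39], [0.19, 0.47, 0.09], 1435)
(np.float64(23.392083501941716), 13, [0.423, 0.644, 0.342], 0, [-0.45, -0.64, -0.62], [-0.3, 0.3, -1.01, 2.43, 1.24, 0.43, -2.96], [0.24, 0.37, 0.12], 1379)
(np.float64(24.36699123737665), 10, [0.277, 0.328, 0.431], 60, [-0.64, -0.75, 0.12], [-0.47, -0.34, -0.31, 2.38, -0.33, 0.69, -2.23], [0.26, 0.25, 0.3], 66)
(np.float64(24.505576862831116), 7, [0.297, 0.288, 0.567], -60, [-0.81, -0.38, 0.45], [-0.94, -0.34, -0.23, 1.33, -0.0, 1.71, -0.74], [0.16, 0.31, 0.77], 682)
(np.float64(26.65277485656564), 16, [0.077, 0.416, 0.377], 0, [-0.6, -0.77, 0.21], [-1.35, -0.34, -1.41, 1.58, 0.09, 1.83, -2.96], [-0.33, 0.11, 0.55], 1289)
(np.float64(26.698041755251538), 14, [0.433, 0.257, 0.373], -60, [-0.78, -0.21, 0.58], [-0.49, -0.34, -0.22, 1.33, -0.29, 1.71, -0.35], [0.22, 0.27, 0.78], 1479)
```

```bash
cat > un3.py <<'E'
from un2 import *
def run3(seed):
    r=np.random.default_rng(seed+5000);q=qa;W=[]
    if r.random()<.8: q,_=goto(q,[.5,.05,.45],0);W.append([.5,.05,.45])
    az=r.uniform(-.3,1.5);rad=r.uniform(.3,.6);g=[rad*np.cos(az),rad*np.sin(az),r.uniform(.45,.75)]
    turn=r.choice([0,0,-60,60]);q,_=goto(q,g,turn)
    t0,gg,M=info(q)
    if np.linalg.norm(gg-g)>.05:return None
    D=[]
    best=(t0,0,0,q)
    for s in range(2):
        a=r.uniform(0,2*np.pi);e=r.uniform(-.6,.9);d=np.array([np.cos(a)*np.cos(e),np.sin(a)*np.cos(e),np.sin(e)]);D.append(d.round(2).tolist())
        for k in range(12 if s else r.integers(5,14)):
            M=FK(P,q)[:3,:3];q=sim.call(q,[[*(M.T@d*.05),0]]);t,gg,M=info(q)
            T=FK(P,q)
            if gg[2]<.3 or gg[2]>1.1 or np.hypot(*gg[:2])<.2 or gg[0]<-.1:break
            if t<best[0]:best=(t,s,k+1,q)
        if s==0: n0=k+1
    return best[0],n0,best[1:3],np.round(g,3).tolist(),len(W),int(turn),D,best[3].round(2).tolist(),info(best[3])[1].round(2).tolist(),seed
if __name__=="__main__":
    t=time.time()
    with Pool() as p:
        o=[]
        for x in p.imap_unordered(run3,range(5000),chunksize=2):
            if x:o.append(x)
            if time.time()-t>240:break
        p.terminate()
    o.sort(key=lambda x:x[0]);print(len(o))
    for x in o[:10]:print(x)
E
OMP_NUM_THREADS=1 python3 un3.py
```

```text
1258
(np.float64(9.954990663417718), 5, (1, 12), [0.063, 0.481, 0.547], 1, 60, [[0.55, -0.83, 0.01], [-0.43, -0.9, 0.01]], [-0.45, -0.34, -0.23, 1.64, -0.2, 1.7, -2.3], [0.23, 0.21, 0.62], 649)
(np.float64(11.389051129321736), 13, (1, 11), [0.049, 0.519, 0.696], 1, 60, [[0.16, -0.96, -0.23], [-0.97, 0.1, -0.21]], [-0.36, -0.34, -1.13, 1.42, -0.22, 1.68, -2.96], [-0.09, 0.41, 0.64], 1459)
(np.float64(15.239286351579405), 11, (1, 12), [0.3, 0.406, 0.482], 1, 0, [[-0.6, -0.57, 0.56], [0.17, -0.9, -0.41]], [-0.11, -0.34, -0.18, 1.36, -0.1, 1.85, -1.0], [0.29, 0.08, 0.75], 232)
(np.float64(15.920576309170412), 11, (0, 11), [0.27, 0.344, 0.51], 1, -60, [[-0.63, -0.75, 0.2], [-0.26, 0.72, 0.64]], [-1.01, -0.34, -0.23, 1.62, 0.05, 1.61, -0.82], [0.17, 0.31, 0.63], 1530)
(np.float64(18.406290144958255), 12, (1, 12), [0.317, 0.33, 0.63], 0, 0, [[-0.68, -0.67, -0.3], [0.05, -0.98, -0.19]], [0.37, 0.27, 0.63, 1.75, -0.39, 1.42, 0.52], [0.34, -0.38, 0.34], 1187)
(np.float64(18.621334353234673), 10, (1, 7), [0.259, 0.415, 0.531], 0, 60, [[-0.57, -0.82, -0.03], [-0.93, 0.37, 0.07]], [-0.09, -0.34, -1.41, 1.64, -0.21, 1.26, -2.96], [-0.06, 0.51, 0.51], 1210)
(np.float64(18.988236872928614), 11, (1, 4), [0.211, 0.398, 0.724], 1, 60, [[-0.28, -0.78, -0.56], [0.54, -0.83, 0.15]], [-0.52, -0.34, -0.1, 1.92, -0.04, 1.23, -2.32], [0.34, 0.19, 0.5], 1100)
(np.float64(21.194111701845923), 10, (1, 2), [0.275, 0.315, 0.725], 1, -60, [[-0.78, -0.55, -0.3], [-0.36, 0.91, -0.2]], [-1.75, -0.18, -0.28, 1.4, 0.31, 1.8, -1.52], [-0.04, 0.39, 0.69], 886)
(np.float64(21.25893704011345), 11, (1, 6), [0.435, 0.217, 0.723], 1, -60, [[-0.97, 0.05, -0.24], [0.27, -0.93, 0.25]], [-0.8, -0.34, -0.18, 1.2, -0.02, 1.91, -0.57], [0.18, 0.23, 0.82], 911)
(np.float64(22.458914441991162), 8, (1, 2), [0.115, 0.349, 0.675], 1, 0, [[0.0, -0.95, -0.31], [0.84, -0.12, -0.53]], [-1.2, -0.34, -0.11, 1.69, 0.27, 1.54, -1.97], [0.22, 0.31, 0.61], 627)
```

Emit:
servo_tool([
  [0.002,-0.002,0,0,1],
  [0.002,-0.002,0,0,1],
  [0.002,-0.002,0,0,-1],
  [0.002,-0.002,0,0,-1],
  [0.002,-0.002,0,0,-1],
  [0.002,-0.002,0,0,-1],
  [-0.03,-0.002,0,0,-1],
  [-0.07,-0.002,0,0,-1],
])

```text
clock: 22.6
tcp_pos: [0.3839, -0.3835, 0.2003]
orientation: [0.942, 1.219, 0.032]
contact_force: [1.0, -0.7, 0.8]
grip_width: 0.0856
```

```bash
python3 st.py|head -1; python3 - <<'E'
from un2 import *
q=np.array(get_obs()["joints"])
for g,a in(([.45,-.30,.33],0),([.5,.05,.45],0),([.27,.344,.51],-60)):
    q,l=goto(q,g,a)
    for v,n,t in l: print("call",v.round(3),n,round(t))
    print(q.round(2),info(q)[1].round(3))
E
date
```

```text
t 22.6 tcp [ 0.3839 -0.3835  0.2003] grasp [ 0.4448 -0.3075  0.0797] w 0.0856
call [-0.189  0.164  0.007] 6 0
[ 0.51  0.28  0.39  1.85 -0.8   1.32  0.59] [ 0.45 -0.3   0.33]
call [ 0.094  0.309 -0.158] 8 0
call [ 0.003  0.011 -0.006] 1 0
[ 0.08 -0.12  0.02  1.98 -0.68  0.99 -0.23] [0.5  0.05 0.45]
call [ 0.007  0.116 -0.341] 8 -60
call [-0.034  0.043 -0.043] 2 0
call [-0.027 -0.011 -0.023] 1 0
call [-0.023 -0.011 -0.021] 1 0
[-0.74 -0.34 -0.26  1.98 -0.03  0.88 -0.57] [0.287 0.366 0.506]
Fri Dec  4 22:23:04 UTC 2026
```

Emit:
servo_tool([
  [-0.032,0.027,0.001,0,-1],
  [-0.063,0.055,0.002,0,-1],
  [-0.095,0.082,0.003,0,-1],
  [-0.126,0.11,0.005,0,-1],
  [-0.158,0.137,0.006,0,-1],
  [-0.189,0.164,0.007,0,-1],
])

```text
clock: 23.2
tcp_pos: [0.3885, -0.3754, 0.4524]
orientation: [0.942, 1.219, 0.032]
contact_force: [0.2, -1.2, -0.2]
grip_width: 0.0855
```

Emit:
servo_tool([
  [0.012,0.039,-0.02,0,-1],
  [0.024,0.077,-0.04,0,-1],
  [0.035,0.116,-0.06,0,-1],
  [0.047,0.155,-0.08,0,-1],
  [0.06,0.193,-0.1,0,-1],
  [0.07,0.232,-0.12,0,-1],
  [0.082,0.27,-0.14,0,-1],
  [0.094,0.309,-0.158,0,-1],
])

```text
clock: 24.0
tcp_pos: [0.4362, -0.0364, 0.5689]
orientation: [0.942, 1.218, 0.033]
contact_force: [0.7, -0.7, -0.6]
grip_width: 0.086
```

Emit:
servo_tool([
  [0.001,0.015,-0.043,-8,-1],
  [0.002,0.03,-0.085,-15,-1],
  [0.003,0.044,-0.128,-23,-1],
  [0.004,0.058,-0.17,-30,-1],
  [0.005,0.073,-0.213,-38,-1],
  [0.006,0.087,-0.256,-45,-1],
  [0.007,0.1,-0.3,-53,-1],
  [0.007,0.116,-0.341,-60,-1],
])

```text
clock: 24.8
tcp_pos: [0.2843, 0.2539, 0.5889]
orientation: [0.031, 1.021, 0.6]
contact_force: [0.6, 0.2, 0.0]
grip_width: 0.0854
```

```bash
cat >> st.py <<'E'
h=-M[:,0]*[1,1,0]; h/=np.linalg.norm(h)+1e-9; d=h*.98+[0,0,.2]
print("untilt push .05 in tool:",(M.T@d*.05).round(3), "rad", np.hypot(*o["tcp_pos"][:2]).round(3))
E
python3 st.py; date
```

```text
t 24.8 tcp [0.2843 0.2539 0.5889] grasp [0.3427 0.3289 0.4665] w 0.0854
[[ 0.377 -0.456  0.806]
 [ 0.483  0.839  0.248]
 [-0.79   0.296  0.537]] down tilt deg 52.2 az 52.1
q [-0.191 -0.337 -0.482  2.072 -0.417  0.751 -0.081] F [0.6 0.2 0. ]
untilt push .05 in tool: [-0.038 -0.016 -0.029] rad 0.381
Fri Dec  4 22:23:24 UTC 2026
```

Emit:
servo_tool([
  [-0.038,-0.016,-0.029,0,-1],
])

```text
clock: 24.9
tcp_pos: [0.2725, 0.2596, 0.573]
orientation: [0.008, 1.053, 0.619]
contact_force: [-0.6, 0.2, 0.1]
grip_width: 0.0852
```

Emit:
servo_tool([
  [-0.038,-0.016,-0.029,0,-1],
])

```text
clock: 25.0
tcp_pos: [0.2651, 0.2577, 0.5563]
orientation: [-0.005, 1.094, 0.627]
contact_force: [-0.1, 0.7, 0.0]
grip_width: 0.0854
```

Emit:
servo_tool([
  [-0.036,-0.016,-0.03,0,-1],
])

```text
clock: 25.1
tcp_pos: [0.2592, 0.2526, 0.5416]
orientation: [-0.014, 1.134, 0.635]
contact_force: [0.2, 0.9, -0.3]
grip_width: 0.0852
```

Emit:
servo_tool([
  [-0.036,-0.016,-0.03,0,-1],
])

```text
clock: 25.2
tcp_pos: [0.2547, 0.2445, 0.5286]
orientation: [-0.02, 1.177, 0.642]
contact_force: [0.4, 0.7, 0.5]
grip_width: 0.0851
```

Emit:
servo_tool([
  [-0.034,-0.016,-0.032,0,-1],
])

```text
clock: 25.3
tcp_pos: [0.2501, 0.2348, 0.5152]
orientation: [-0.023, 1.222, 0.648]
contact_force: [-0.2, 0.4, 0.0]
grip_width: 0.0855
```

Emit:
servo_tool([
  [-0.034,-0.016,-0.032,0,-1],
])

```text
clock: 25.4
tcp_pos: [0.2465, 0.2229, 0.5034]
orientation: [-0.025, 1.269, 0.656]
contact_force: [1.1, -1.4, -1.3]
grip_width: 0.0854
```

```bash
python3 st.py
```

```text
t 25.4 tcp [0.2465 0.2229 0.5034] grasp [0.2685 0.2912 0.366 ] w 0.0854
[[ 0.142 -0.467  0.873]
 [ 0.441  0.819  0.367]
 [-0.886  0.333  0.322]] down tilt deg 62.4 az 72.2
q [-0.037 -0.337 -0.572  2.219 -0.607  0.892  0.153] F [ 1.1 -1.4 -1.3]
untilt push .05 in tool: [-0.032 -0.028 -0.027] rad 0.332
```

Emit:
servo_tool([
  [-0.03,-0.028,-0.027,0,-1],
])

```text
clock: 25.5
tcp_pos: [0.2511, 0.195, 0.4959]
orientation: [-0.025, 1.301, 0.665]
contact_force: [0.7, -1.0, 0.2]
grip_width: 0.0855
```

Emit:
servo_tool([
  [-0.03,-0.029,-0.027,0,-1],
])

```text
clock: 25.6
tcp_pos: [0.258, 0.1622, 0.4894]
orientation: [-0.022, 1.333, 0.679]
contact_force: [1.0, -0.6, -1.1]
grip_width: 0.0853
```

Emit:
servo_tool([
  [-0.028,-0.03,-0.027,0,-1],
])

```text
clock: 25.7
tcp_pos: [0.2635, 0.1207, 0.4873]
orientation: [-0.02, 1.352, 0.69]
contact_force: [2.3, 0.0, -1.1]
grip_width: 0.0856
```

Emit:
servo_tool([
  [-0.028,-0.03,-0.027,0,-1],
])

```text
clock: 25.8
tcp_pos: [0.2659, 0.0727, 0.4891]
orientation: [-0.019, 1.362, 0.698]
contact_force: [1.7, -1.1, 0.2]
grip_width: 0.0855
```

```bash
python3 st.py; date
```

```text
t 25.8 tcp [0.2659 0.0727 0.4891] grasp [0.2721 0.1417 0.3505] w 0.0855
[[ 0.04  -0.467  0.884]
 [ 0.445  0.8    0.402]
 [-0.895  0.377  0.24 ]] down tilt deg 63.4 az 84.9
q [ 0.195 -0.337 -0.325  2.273 -0.616  1.162  0.602] F [ 1.7 -1.1  0.2]
untilt push .05 in tool: [-0.031 -0.033 -0.021] rad 0.276
Fri Dec  4 22:24:00 UTC 2026
```

Emit:
servo_tool([
  [0.019,0.039,0.017,0,-1],
  [0.038,0.078,0.033,0,-1],
  [0.057,0.117,0.05,0,-1],
  [0.075,0.155,0.067,0,-1],
  [0.094,0.194,0.083,0,-1],
  [0.113,0.233,0.1,0,-1],
])

```text
clock: 26.4
tcp_pos: [0.2489, 0.3512, 0.5002]
orientation: [-0.019, 1.361, 0.699]
contact_force: [1.7, -0.7, -1.2]
grip_width: 0.0854
```

Emit:
servo_tool([
  [0.005,0.03,-0.03,0,-1],
  [0.01,0.06,-0.06,0,-1],
  [0.015,0.09,-0.09,0,-1],
  [0.02,0.12,-0.12,0,-1],
  [0.023,0.149,-0.149,0,-1],
])

```text
clock: 26.9
tcp_pos: [0.0463, 0.4209, 0.4994]
orientation: [-0.021, 1.361, 0.698]
contact_force: [0.9, 0.3, 1.2]
grip_width: 0.0853
```

Emit:
servo_tool([
  [-0.027,-0.038,-0.019,0,-1],
])

```text
clock: 27.0
tcp_pos: [0.0362, 0.4007, 0.5021]
orientation: [-0.037, 1.355, 0.709]
contact_force: [0.3, -0.2, 0.3]
grip_width: 0.0855
```

Emit:
servo_tool([
  [-0.027,-0.038,-0.019,0,-1],
])

```text
clock: 27.1
tcp_pos: [0.0391, 0.3799, 0.5054]
orientation: [-0.033, 1.349, 0.701]
contact_force: [0.9, -1.2, -0.4]
grip_width: 0.0855
```

Emit:
servo_tool([
  [-0.027,-0.038,-0.019,0,-1],
])

```text
clock: 27.2
tcp_pos: [0.0371, 0.3663, 0.51]
orientation: [-0.033, 1.343, 0.7]
contact_force: [0.5, 0.1, 0.5]
grip_width: 0.0853
```

Emit:
servo_tool([
  [-0.027,-0.038,-0.019,0,-1],
])

```text
clock: 27.3
tcp_pos: [0.0355, 0.3551, 0.5136]
orientation: [-0.034, 1.339, 0.699]
contact_force: [-0.1, -0.6, 1.4]
grip_width: 0.0852
```

```bash
python3 st.py
```

```text
t 27.3 tcp [0.0355 0.3551 0.5136] grasp [0.0449 0.4239 0.375 ] w 0.0852
[[ 0.061 -0.481  0.875]
 [ 0.443  0.798  0.408]
 [-0.894  0.363  0.262]] down tilt deg 63.4 az 82.2
q [-0.742 -0.332 -0.692  2.172 -0.287  0.776 -0.809] F [-0.1 -0.6  1.4]
untilt push .05 in tool: [-0.031 -0.032 -0.023] rad 0.357
```

Emit:
servo_tool([
  [-0.022,-0.04,-0.02,0,-1],
])

```text
clock: 27.4
tcp_pos: [0.0353, 0.3459, 0.5146]
orientation: [-0.034, 1.337, 0.698]
contact_force: [0.2, -1.3, 0.7]
grip_width: 0.0854
```

Emit:
servo_tool([
  [-0.022,-0.04,-0.02,0,-1],
])

```text
clock: 27.5
tcp_pos: [0.0366, 0.3385, 0.5129]
orientation: [-0.035, 1.34, 0.695]
contact_force: [-0.1, -0.8, 0.4]
grip_width: 0.0854
```

Emit:
servo_tool([
  [-0.022,-0.04,-0.02,0,-1],
])

```text
clock: 27.6
tcp_pos: [0.0394, 0.3322, 0.5071]
orientation: [-0.036, 1.35, 0.691]
contact_force: [1.0, -0.9, 0.8]
grip_width: 0.085
```

Emit:
servo_tool([
  [-0.022,-0.04,-0.02,0,-1],
])

```text
clock: 27.7
tcp_pos: [0.0284, 0.3291, 0.4963]
orientation: [-0.069, 1.365, 0.707]
contact_force: [-3.0, -0.8, -0.3]
grip_width: 0.0856
```

Emit:
servo_tool([
  [-0.022,-0.04,-0.02,0,-1],
])

```text
clock: 27.8
tcp_pos: [0.0406, 0.3213, 0.4883]
orientation: [-0.054, 1.367, 0.669]
contact_force: [4.0, -0.5, 0.6]
grip_width: 0.0855
```

Emit:
servo_tool([
  [-0.022,-0.04,-0.02,0,-1],
])

```text
clock: 27.9
tcp_pos: [0.0303, 0.3188, 0.4792]
orientation: [-0.085, 1.383, 0.688]
contact_force: [-3.0, 0.4, 0.6]
grip_width: 0.0854
```

```bash
python3 st.py
```

```text
t 27.9 tcp [0.0303 0.3188 0.4792] grasp [0.0344 0.3803 0.337 ] w 0.0854
[[ 0.027 -0.493  0.87 ]
 [ 0.397  0.804  0.443]
 [-0.918  0.333  0.217]] down tilt deg 66.6 az 86.1
q [-1.111 -0.337 -0.432  2.279 -0.174  0.765 -0.939] F [-3.   0.4  0.6]
untilt push .05 in tool: [-0.029 -0.034 -0.022] rad 0.32
```

Emit:
servo_tool([
  [-0.022,-0.038,-0.022,0,-1],
])

```text
clock: 28.0
tcp_pos: [0.0414, 0.3111, 0.4719]
orientation: [-0.07, 1.386, 0.651]
contact_force: [3.6, -1.6, -0.1]
grip_width: 0.0855
```

Emit:
servo_tool([
  [-0.022,-0.038,-0.022,0,-1],
])

```text
clock: 28.1
tcp_pos: [0.0296, 0.3086, 0.4633]
orientation: [-0.103, 1.402, 0.671]
contact_force: [-2.4, -1.2, 1.0]
grip_width: 0.086
```

Emit:
servo_tool([
  [-0.021,-0.039,-0.022,0,-1],
])

```text
clock: 28.2
tcp_pos: [0.0402, 0.3008, 0.456]
orientation: [-0.088, 1.406, 0.635]
contact_force: [3.2, -1.6, -0.5]
grip_width: 0.0853
```

Emit:
servo_tool([
  [-0.021,-0.039,-0.022,0,-1],
])

```text
clock: 28.3
tcp_pos: [0.0288, 0.2975, 0.447]
orientation: [-0.121, 1.422, 0.654]
contact_force: [-2.8, 0.4, 0.7]
grip_width: 0.0852
```

Emit:
servo_tool([
  [-0.02,-0.039,-0.023,0,-1],
])

```text
clock: 28.4
tcp_pos: [0.0388, 0.2896, 0.4398]
orientation: [-0.106, 1.426, 0.617]
contact_force: [2.6, -1.1, 1.0]
grip_width: 0.0856
```

Emit:
servo_tool([
  [-0.02,-0.039,-0.023,0,-1],
])

```text
clock: 28.5
tcp_pos: [0.0275, 0.2825, 0.4239]
orientation: [-0.134, 1.436, 0.632]
contact_force: [-3.0, 0.8, 0.2]
grip_width: 0.0853
```

Emit:
servo_tool([
  [-0.019,-0.039,-0.024,0,-1],
])

```text
clock: 28.6
tcp_pos: [0.0372, 0.2739, 0.4181]
orientation: [-0.128, 1.441, 0.59]
contact_force: [2.2, -1.4, 0.7]
grip_width: 0.0856
```

Emit:
servo_tool([
  [-0.019,-0.039,-0.024,0,-1],
])

```text
clock: 28.7
tcp_pos: [0.0287, 0.2724, 0.4132]
orientation: [-0.157, 1.452, 0.613]
contact_force: [-2.0, 0.1, 1.7]
grip_width: 0.0853
```

```bash
python3 st.py
```

```text
t 28.7 tcp [0.0287 0.2724 0.4132] grasp [0.0283 0.3182 0.2652] w 0.0853
[[-0.003 -0.479  0.878]
 [ 0.295  0.838  0.459]
 [-0.955  0.261  0.139]] down tilt deg 72.8 az 90.6
q [-1.11  -0.337 -0.446  2.423 -0.226  0.735 -0.909] F [-2.   0.1  1.7]
untilt push .05 in tool: [-0.024 -0.039 -0.021] rad 0.274
```

Emit:
servo_tool([
  [-0.022,-0.039,-0.021,0,-1],
])

```text
clock: 28.8
tcp_pos: [0.0416, 0.2656, 0.4123]
orientation: [-0.15, 1.462, 0.57]
contact_force: [1.1, -2.0, 1.4]
grip_width: 0.0856
```

Emit:
servo_tool([
  [-0.022,-0.039,-0.021,0,-1],
])

```text
clock: 28.9
tcp_pos: [0.035, 0.2646, 0.4095]
orientation: [-0.18, 1.473, 0.594]
contact_force: [-0.9, 0.3, 0.1]
grip_width: 0.0853
```

Emit:
servo_tool([
  [-0.021,-0.04,-0.021,0,-1],
])

```text
clock: 29.0
tcp_pos: [0.0388, 0.2611, 0.403]
orientation: [-0.195, 1.481, 0.579]
contact_force: [0.0, -0.1, 0.4]
grip_width: 0.0857
```

Emit:
servo_tool([
  [-0.021,-0.04,-0.021,0,-1],
])

```text
clock: 29.1
tcp_pos: [0.0521, 0.2538, 0.4059]
orientation: [-0.187, 1.491, 0.538]
contact_force: [1.2, -1.1, 0.8]
grip_width: 0.0855
```

Emit:
servo_tool([
  [-0.02,-0.04,-0.021,0,-1],
])

```text
clock: 29.2
tcp_pos: [0.0477, 0.2533, 0.4038]
orientation: [-0.219, 1.503, 0.562]
contact_force: [-0.8, 1.0, 1.0]
grip_width: 0.0857
```

```bash
python3 st.py; python3 - <<'E'
from un2 import *
srch.M0=FK(P,q0)[:3,:3]
q=np.array(get_obs()["joints"])
for g,a in(([.30,.42,.33],0),([.47,.10,.36],0),([.46,-.2,.33],0)):
    q,l=goto(q,g,a)
    for v,n,t in l: print("call",v.round(3),n,round(t))
    print(q.round(2),info(q)[1].round(3),info(q)[0].round(1))
E
date
```

```text
t 29.2 tcp [0.0477 0.2533 0.4038] grasp [0.043  0.2866 0.2525] w 0.0857
[[-0.03  -0.478  0.878]
 [ 0.215  0.854  0.473]
 [-0.976  0.202  0.077]] down tilt deg 77.5 az 97.9
q [-0.939 -0.337 -0.497  2.434 -0.302  0.816 -0.74 ] F [-0.8  1.   1. ]
untilt push .05 in tool: [-0.02  -0.043 -0.016] rad 0.258
call [-0.055  0.007  0.295] 7 0
[-0.79  0.08 -0.21  1.92 -0.15  0.98 -0.42] [0.3  0.42 0.33] 12.5
call [-0.102 -0.345  0.   ] 8 0
[-0.37  0.05  0.17  1.88 -0.24  1.21  0.39] [0.468 0.103 0.36 ] 12.5
call [-0.036 -0.261 -0.153] 7 0
[ 0.01  0.19  0.46  1.81 -0.27  1.29  1.06] [ 0.46 -0.2   0.33] 12.5
Fri Dec  4 22:25:37 UTC 2026
```

Emit:
servo_tool([
  [-0.008,0.001,0.042,0,-1],
  [-0.016,0.002,0.084,0,-1],
  [-0.024,0.003,0.126,0,-1],
  [-0.032,0.004,0.168,0,-1],
  [-0.04,0.005,0.21,0,-1],
  [-0.048,0.006,0.253,0,-1],
  [-0.055,0.007,0.295,0,-1],
])

```text
clock: 29.9
tcp_pos: [0.3063, 0.3875, 0.482]
orientation: [-0.22, 1.504, 0.562]
contact_force: [-0.2, 1.2, 0.8]
grip_width: 0.0857
```

Emit:
servo_tool([
  [-0.013,-0.043,0,8,-1],
  [-0.025,-0.086,0,16,-1],
  [-0.038,-0.13,0,24,-1],
  [-0.051,-0.172,0,32,-1],
  [-0.064,-0.216,0,40,-1],
  [-0.076,-0.26,0,48,-1],
  [-0.09,-0.3,0,56,-1],
  [-0.102,-0.345,0,63,-1],
])

```text
clock: 30.7
tcp_pos: [0.4745, 0.0695, 0.5125]
orientation: [0.635, 1.607, -0.316]
contact_force: [-0.2, 0.8, 0.7]
grip_width: 0.0855
```

```bash
python3 st.py .46 -.26 .20
```

```text
t 30.7 tcp [0.4745 0.0695 0.5125] grasp [0.47   0.1028 0.3612] w 0.0855
[[-0.029  0.569  0.822]
 [ 0.215  0.807 -0.55 ]
 [-0.976  0.161 -0.146]] down tilt deg 77.5 az 97.8
q [-0.365  0.055  0.168  1.875 -0.244  1.208 -0.714] F [-0.2  0.8  0.7]
grasp->target tool shift [ 0.0796 -0.3243  0.215 ] dist 0.397
turn to make z horizontal -42.3
untilt push .05 in tool: [-0.02  -0.034  0.031] rad 0.48
```

Emit:
servo_tool([
  [0.01,-0.04,0.027,0,-1],
  [0.02,-0.081,0.054,0,-1],
  [0.03,-0.122,0.081,0,-1],
  [0.04,-0.162,0.108,0,-1],
  [0.05,-0.203,0.134,0,-1],
  [0.06,-0.243,0.161,0,-1],
  [0.07,-0.284,0.188,0,-1],
  [0.08,-0.324,0.215,0,-1],
])

```text
clock: 31.5
tcp_pos: [0.4643, -0.2945, 0.3503]
orientation: [0.635, 1.606, -0.315]
contact_force: [1.1, -0.2, 0.2]
grip_width: 0.0851
```

```bash
python3 st.py .475 -.266 .023;  python3 - <<'E'
from h import *
import pickle
o=get_obs();im=grab_frame("wrist")[:,:,::-1];cv2.imwrite("pics/w5.png",im);c=cam("wrist",o);pickle.dump(c,open("w5.pkl","wb"))
print(proj(c,[[.476,-.266,.022]]).round(0))
E
```

```text
t 31.5 tcp [ 0.4643 -0.2945  0.3503] grasp [ 0.4598 -0.2611  0.199 ] w 0.0851
[[-0.029  0.568  0.822]
 [ 0.215  0.807 -0.55 ]
 [-0.976  0.161 -0.146]] down tilt deg 77.5 az 97.7
q [ 0.163  0.394  0.432  1.887 -0.374  1.073  0.185] F [ 1.1 -0.2  0.2]
grasp->target tool shift [ 0.1703 -0.0236  0.0409] dist 0.177
turn to make z horizontal -42.2
untilt push .05 in tool: [-0.02  -0.034  0.031] rad 0.55
[[366. 251.]]
```

View pics/w5.png

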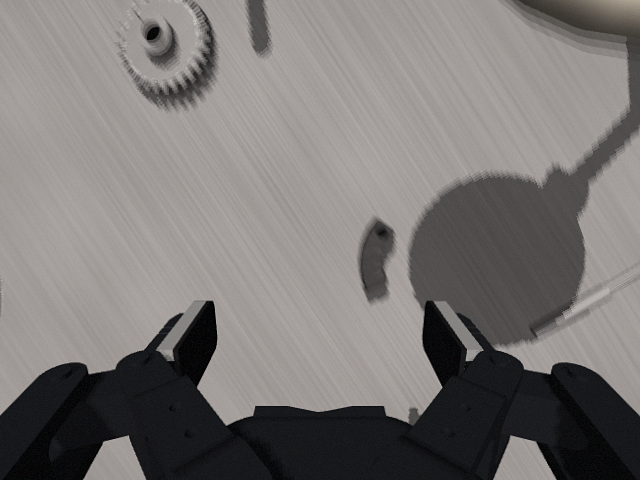

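```bash
python3 - <<'E'
from h import *
import pickle
c=pickle.load(open("w5.pkl","rb"))
p=back(c,[[376,297],[382,228],[371,261]],.022);print(p.round(4).tolist());d=p[1]-p[0];print(np.degrees(np.arctan2(d[1],d[0])),np.linalg.norm(d))
o=get_obs();M=R.from_rotvec(o["orientation"]).as_matrix();g=o["tcp_pos"]+.155*M[:,0]
for z in(.075,.0235): print((M.T@([*p[2][:2],z]-g)).round(4))
E
```

```text
[[0.4605, -0.3056, 0.022], [0.498, -0.2566, 0.022], [0.4743, -0.276, 0.022]]
52.62877942093784 0.06172864697303054
[ 0.1161 -0.0144  0.0359]
[ 0.1664 -0.0224  0.0434]
```

Emit:
servo_tool([
  [0.04,-0.005,0.012,0,-1],
  [0.08,-0.01,0.024,0,-1],
  [0.116,-0.014,0.036,0,-1],
  [0.116,-0.014,0.036,0,-1],
  [0.14,-0.018,0.04,0,-1],
  [0.155,-0.021,0.042,0,-1],
  [0.166,-0.022,0.043,0,-1],
  [0.166,-0.022,0.043,0,-1],
])

```text
clock: 32.35
tcp_pos: [0.4788, -0.3076, 0.1751]
orientation: [0.638, 1.608, -0.326]
contact_force: [-0.2, 0.2, 0.3]
grip_width: 0.0849
```

```bash
python3 st.py .4743 -.276 .0235
```

```text
t 32.35 tcp [ 0.4788 -0.3076  0.1751] grasp [ 0.4737 -0.2748  0.0237] w 0.0849
[[-0.033  0.575  0.817]
 [ 0.211  0.803 -0.557]
 [-0.977  0.155 -0.148]] down tilt deg 77.6 az 98.8
q [ 0.264  0.676  0.325  1.925 -0.533  0.784  0.347] F [-0.2  0.2  0.3]
grasp->target tool shift [-0.0001 -0.0007  0.0011] dist 0.001
turn to make z horizontal -43.7
untilt push .05 in tool: [-0.02  -0.033  0.032] rad 0.569
```

Emit:
servo_tool([
  [0,0,0.001,0,0],
  [0,0,0.001,0,1],
  [0,0,0.001,0,1],
  [0,0,0.001,0,1],
  [0,0,0.001,0,1],
  [0,0,0.001,0,1],
  [0,0,0.001,0,1],
], force=60)

```text
clock: 33.05
tcp_pos: [0.48, -0.3083, 0.176]
orientation: [0.638, 1.607, -0.325]
contact_force: [-0.9, -0.1, 7.1]
grip_width: 0.0199
```

Emit:
servo_tool([
  [-0.03,0,0,0,1],
  [-0.07,0,0,0,1],
  [-0.11,0,0,0,1],
  [-0.15,0,0,0,1],
  [-0.19,0,0,0,1],
  [-0.22,0,0,0,1],
])

```text
clock: 33.65
tcp_pos: [0.4866, -0.3556, 0.3935]
orientation: [0.637, 1.605, -0.326]
contact_force: [0.8, 1.1, -2.0]
grip_width: 0.0199
```

```bash
python3 st.py .518 .214 .20; python3 - <<'E'
from un2 import *
q=np.array(get_obs()["joints"]);srch.M0=FK(P,q)[:3,:3]
for g,a in(([.47,.0,.30],0),([.521,.216,.16],0),([.521,.216,.033],0)):
    q,l=goto(q,g,a)
    for v,n,t in l: print("call",v.round(3),n,round(t))
    print(q.round(2),info(q)[1].round(3),info(q)[0].round(1))
E
date
```

```text
t 33.65 tcp [ 0.4866 -0.3556  0.3935] grasp [ 0.482 -0.323  0.242] w 0.0199
[[-0.03   0.575  0.818]
 [ 0.21   0.803 -0.557]
 [-0.977  0.155 -0.145]] down tilt deg 77.7 az 98.1
q [ 0.225  0.437  0.465  1.719 -0.362  1.21   0.217] F [ 0.8  1.1 -2. ]
grasp->target tool shift [ 0.1529  0.4455 -0.2638] dist 0.54
turn to make z horizontal -43.0
untilt push .05 in tool: [-0.02  -0.033  0.031] rad 0.603
call [ 0.012  0.262 -0.198] 8 0
[-0.27  0.11  0.3   1.96 -0.27  1.13 -0.46] [ 0.47 -0.    0.3 ] 12.3
call [ 0.181  0.181 -0.058] 6 0
[-0.51  0.39  0.15  1.95 -0.38  0.79 -0.72] [0.521 0.216 0.16 ] 12.3
call [ 0.124 -0.02   0.018] 3 0
[-0.44  0.59  0.06  2.01 -0.48  0.54 -0.58] [0.521 0.216 0.033] 12.3
Fri Dec  4 22:27:02 UTC 2026
```

Emit:
servo_tool([
  [0.002,0.033,-0.025,0,1],
  [0.003,0.066,-0.05,0,1],
  [0.005,0.098,-0.074,0,1],
  [0.006,0.131,-0.099,0,1],
  [0.008,0.164,-0.124,0,1],
  [0.009,0.197,-0.149,0,1],
  [0.011,0.23,-0.173,0,1],
  [0.012,0.262,-0.198,0,1],
])

```text
clock: 34.45
tcp_pos: [0.4744, -0.0307, 0.4513]
orientation: [0.637, 1.605, -0.327]
contact_force: [1.0, 0.3, -1.3]
grip_width: 0.0201
```

Emit:
servo_tool([
  [0.03,0.028,-0.012,0,1],
  [0.06,0.055,-0.023,0,1],
  [0.09,0.083,-0.035,0,1],
  [0.12,0.11,-0.046,0,1],
  [0.15,0.138,-0.058,0,1],
  [0.18,0.166,-0.069,0,1],
  [0.18,0.166,-0.069,0,1],
])

```text
clock: 35.15
tcp_pos: [0.5064, 0.184, 0.308]
orientation: [0.631, 1.613, -0.323]
contact_force: [-0.8, 0.0, -2.0]
grip_width: 0.02
```

```bash
python3 st.py .5035 .21 .033; python3 - <<'E'
from h import *
import pickle
o=get_obs();a=grab_frame("wrist")[:,:,::-1];b=grab_frame("top")[:,:,::-1];c=cam("wrist",o);pickle.dump(c,open("w6.pkl","wb"))
t=np.clip(crop(b,80,150,280,340,2).astype(float)*1.8,0,255)  #400x380
m=np.zeros((480,800,3),np.uint8);m[:380,400:]=t;m[:300,:400]=cv2.resize(a,(400,300));cv2.imwrite("pics/m6.png",m);cv2.imwrite("pics/w6.png",a)
E
```

```text
t 35.15 tcp [0.5064 0.184  0.308 ] grasp [0.5007 0.2166 0.1566] w 0.02
[[-0.037  0.57   0.821]
 [ 0.21   0.808 -0.551]
 [-0.977  0.152 -0.149]] down tilt deg 77.7 az 100.0
q [-0.517  0.372  0.138  1.993 -0.378  0.77  -0.721] F [-0.8  0.  -2. ]
grasp->target tool shift [ 0.1192 -0.0225  0.0244] dist 0.124
turn to make z horizontal -44.5
untilt push .05 in tool: [-0.02  -0.033  0.032] rad 0.539
```

View pics/m6.png

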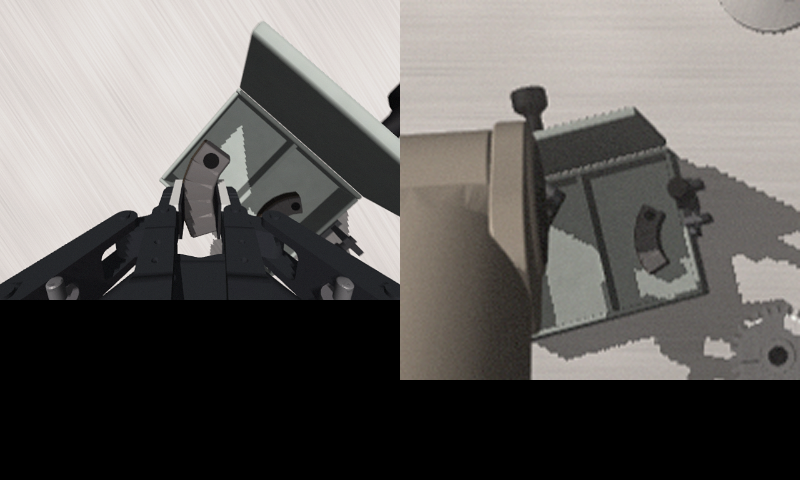

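```bash
python3 - <<'E'
from h import *
import pickle
c=pickle.load(open("w6.pkl","rb"));case=np.load("case.npy")
p=back(c,[[381,148],[259,290],[573,312]],.045);print(p.round(4).tolist())
C,s=np.cos(case[2]),np.sin(case[2])
for x,y in((.07,.0875),(-.07,.0875),(.07,-.0875),(-.012,.0425)): print((case[0]+C*x-s*y).round(4),(case[1]+s*x+C*y).round(4))
E
```

```text
[[0.5674, 0.2712, 0.045], [0.4398, 0.236, 0.045], [0.6133, 0.1118, 0.045]]
0.5745 0.2754
0.4391 0.2401
0.6187 0.1061
0.5065 0.2112
```

Emit:
servo_tool([
  [0.01,-0.022,0.022,0,1],
  [0.04,-0.023,0.024,0,1],
  [0.075,-0.023,0.024,0,1],
  [0.1,-0.023,0.024,0,1],
  [0.115,-0.023,0.024,0,1],
  [0.12,-0.023,0.024,0,1],
  [0.12,-0.023,0.024,0,1],
])

```text
clock: 35.95
tcp_pos: [0.5104, 0.172, 0.1862]
orientation: [0.635, 1.607, -0.327]
contact_force: [-0.0, -0.4, -0.8]
grip_width: 0.02
```

```bash
python3 st.py .5035 .209 .031|head -9
```

```text
t 35.95 tcp [0.5104 0.172  0.1862] grasp [0.5054 0.2044 0.0347] w 0.02
[[-0.032  0.575  0.818]
 [ 0.209  0.804 -0.557]
 [-0.977  0.153 -0.146]] down tilt deg 77.8 az 98.7
q [-0.431  0.569  0.062  2.047 -0.49   0.531 -0.563] F [-0.  -0.4 -0.8]
grasp->target tool shift [ 0.0047  0.002  -0.0036] dist 0.006
turn to make z horizontal -43.6
untilt push .05 in tool: [-0.02  -0.033  0.032] rad 0.539
```

Lower the last few mm, release partly, and withdraw.

Emit:
servo_tool([
  [0.004,0.002,-0.003,0,1],
  [0.005,0.002,-0.003,0,1],
  [0.005,0.002,-0.003,0,0.1],
  [0.005,0.002,-0.003,0,0.0],
  [0.005,0.002,-0.003,0,0.0],
  [0.005,0.002,-0.003,0,0.0],
])

```text
clock: 36.55
tcp_pos: [0.5091, 0.1764, 0.1824]
orientation: [0.636, 1.607, -0.327]
contact_force: [0.5, 0.1, 0.7]
grip_width: 0.0426
```

Emit:
servo_tool([
  [-0.03,0,0,0,0],
  [-0.07,0,0,0,0],
  [-0.11,0,0,0,0],
  [-0.15,0,0,0,0],
  [-0.19,-0.02,0,0,1],
  [-0.19,-0.06,0,0,1],
  [-0.19,-0.06,0,0,1],
])

```text
clock: 37.25
tcp_pos: [0.4784, 0.0841, 0.3592]
orientation: [0.639, 1.606, -0.332]
contact_force: [0.3, 0.2, 0.3]
grip_width: 0.0007
```

```bash
python3 st.py; python3 - <<'E'
from h import *
import pickle
o=get_obs();a=grab_frame("wrist")[:,:,::-1];b=grab_frame("scene")[:,:,::-1];c=cam("wrist",o);pickle.dump(c,open("w7.pkl","wb"))
s=crop(b,280,90,410,220,3) #390x390
m=np.zeros((480,800,3),np.uint8);m[:390,400:790]=s;m[:300,:400]=cv2.resize(a,(400,300));cv2.imwrite("pics/m7.png",m)
E
date
```

```text
t 37.25 tcp [0.4784 0.0841 0.3592] grasp [0.4736 0.1164 0.2077] w 0.0007
[[-0.031  0.579  0.815]
 [ 0.208  0.801 -0.561]
 [-0.978  0.152 -0.146]] down tilt deg 77.9 az 98.6
q [-0.417  0.225  0.209  2.059 -0.338  0.877 -0.609] F [0.3 0.2 0.3]
untilt push .05 in tool: [-0.02  -0.033  0.032] rad 0.486
Fri Dec  4 22:28:30 UTC 2026
```

View pics/m7.png

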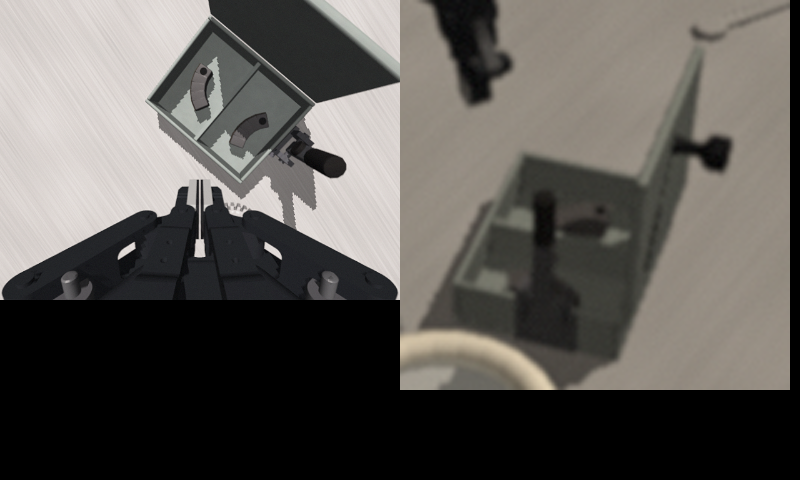

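```bash
cat > wp.py <<'E'
from un2 import *
import sys
np.set_printoptions(suppress=True)
c=np.array([.527,.1725,.2548])
def W(p): C,s=np.cos(c[2]),np.sin(c[2]);return np.array([c[0]+C*p[0]-s*p[1],c[1]+s*p[0]+C*p[1],p[2]])
def rows(pts,q=None):
    q=np.array(get_obs()["joints"]) if q is None else q
    T=FK(P,q);M=T[:3,:3];tip=T[:3,3]+.173*M[:,0]
    V=[M.T@(W(p)-tip) for p in pts]
    for v in V: print([round(float(x),3) for x in v])
    q=sim.call(q,[[*v,0] for v in V]);T=FK(P,q);print(" sim end tip",(T[:3,3]+.173*T[:3,0]).round(3),"want",W(pts[-1]).round(3),q.round(2));return q
def seg(a,b,n): return [np.array(a)+(np.array(b)-a)*(i+1)/n for i in range(n)]
def now():
    T=FK(P,np.array(get_obs()["joints"]));t=T[:3,3]+.173*T[:3,0]-[c[0],c[1],0];C,s=np.cos(c[2]),np.sin(c[2]);return np.array([C*t[0]+s*t[1],-s*t[0]+C*t[1],t[2]])
def lidp(th,r,n): return np.array([.07-r*np.cos(th)+n*np.sin(th),.05,.0455+r*np.sin(th)+n*np.cos(th)])
E
python3 - <<'E'
from wp import *
import h
Tp=h.cam("top")
obs=np.array([[85+23.5/4-.5,185+190.5/4-.5],[85+448.5/4-.5,185+78/4-.5],[85+237/4-.5,185+45/4-.5]])
def pr(th):
    d=np.array([-np.cos(th),0,np.sin(th)]);n=np.array([np.sin(th),0,np.cos(th)]);H=np.array([.07,0,.0455])
    return h.proj(Tp,[W(H+.14*d+.004*n+[0,.0875,0]),W(H+.14*d+.004*n+[0,-.0875,0]),W(H+.11*d+.045*n)])
for th in(1.5,1.57,1.65,1.75,1.85):print(th,(pr(th)-obs).round(1).tolist())
print("now",now().round(3))
p0=now();q=rows(seg(p0,[p0[0],.0,.29],3)+seg([p0[0],.0,.29],[.145,.05,.28],5));
print("B");q=rows(seg([.145,.05,.28],[.145,.05,.14],4)+[[.145,.05,.14]],q)
E
```

```text
1.5 [[2.0, 6.8], [3.9, 8.0], [2.3, 7.3]]
1.57 [[0.7, 0.8], [2.5, 2.2], [1.9, 3.2]]
1.65 [[-0.5, -5.8], [1.0, -4.3], [1.5, -1.2]]
1.75 [[-1.7, -13.9], [-0.6, -12.2], [1.2, -6.3]]
1.85 [[-2.4, -21.6], [-2.0, -19.6], [1.2, -10.8]]
now [-0.063 -0.034  0.19 ]
[-0.03, 0.012, -0.013]
[-0.06, 0.024, -0.027]
[-0.091, 0.037, -0.04]
[-0.086, 0.074, -0.02]
[-0.081, 0.112, -0.0]
[-0.076, 0.149, 0.02]
[-0.071, 0.187, 0.04]
[-0.066, 0.225, 0.059]
 sim end tip [0.655 0.257 0.28 ] want [0.655 0.257 0.28 ] [-0.5   0.48  0.2   1.47 -0.33  1.18 -0.81]
B
[0.034, -0.005, 0.005]
[0.068, -0.011, 0.01]
[0.103, -0.016, 0.015]
[0.137, -0.022, 0.02]
[0.137, -0.022, 0.02]
 sim end tip [0.655 0.257 0.14 ] want [0.655 0.257 0.14 ] [-0.48  0.6   0.16  1.61 -0.38  0.93 -0.73]
```

Emit:
servo_tool([
  [-0.03,0.012,-0.013,0,1],
  [-0.06,0.024,-0.027,0,1],
  [-0.091,0.037,-0.04,0,1],
  [-0.086,0.074,-0.02,0,1],
  [-0.081,0.112,0,0,1],
  [-0.076,0.149,0.02,0,1],
  [-0.071,0.187,0.04,0,1],
  [-0.066,0.225,0.059,0,1],
])

```text
clock: 38.15
tcp_pos: [0.6616, 0.2241, 0.4484]
orientation: [0.636, 1.608, -0.327]
contact_force: [1.3, -0.2, 0.3]
grip_width: 0.0002
```

Emit:
servo_tool([
  [0,0,0,0,1],
  [0.034,-0.005,0.005,0,1],
  [0.068,-0.011,0.01,0,1],
  [0.103,-0.016,0.015,0,1],
  [0.137,-0.022,0.02,0,1],
  [0.137,-0.022,0.02,0,1],
])

```text
clock: 38.75
tcp_pos: [0.6584, 0.2244, 0.3021]
orientation: [0.631, 1.617, -0.332]
contact_force: [-0.3, -0.2, 0.2]
grip_width: -0.0001
```

```bash
python3 - <<'E'
from wp import *
o=get_obs();print(o["clock"],now().round(3),o["contact_force"].round(1))
off=lambda th:.006+.016*np.sin(th)
T1=[lidp(t,.105,off(t)) for t in(1.57,1.45,1.33,1.2,1.07,.94,.81)]
T2=[lidp(t,.108,off(t)) for t in(.68,.55,.42,.29,.16,.05,-.03,-.03)]
print(np.round(T1[0],3),np.round(T2[-1],3))
q=rows([T1[0]]+T1);print("B");q=rows(T2,q)
E
```

```text
38.75 [0.142 0.053 0.133] [-0.3 -0.2  0.2]
[0.092 0.05  0.151] [-0.038  0.05   0.048]
[-0.018, -0.038, -0.033]
[-0.018, -0.038, -0.033]
[-0.02, -0.047, -0.041]
[-0.021, -0.057, -0.05]
[-0.019, -0.068, -0.059]
[-0.016, -0.08, -0.068]
[-0.01, -0.091, -0.076]
[-0.003, -0.102, -0.083]
 sim end tip [0.524 0.223 0.134] want [0.524 0.223 0.134] [-0.5   0.42  0.14  1.94 -0.38  0.79 -0.72]
B
[0.007, -0.012, -0.008]
[0.019, -0.022, -0.013]
[0.032, -0.03, -0.017]
[0.046, -0.038, -0.019]
[0.061, -0.044, -0.02]
[0.074, -0.047, -0.02]
[0.083, -0.049, -0.018]
[0.083, -0.049, -0.018]
 sim end tip [0.478 0.211 0.048] want [0.478 0.211 0.048] [-0.46  0.49  0.07  2.09 -0.46  0.57 -0.62]
```

Emit:
servo_tool([
  [-0.009,-0.019,-0.016,0,1],
  [-0.018,-0.038,-0.033,0,1],
  [-0.02,-0.047,-0.041,0,1],
  [-0.021,-0.057,-0.05,0,1],
  [-0.019,-0.068,-0.059,0,1],
  [-0.016,-0.08,-0.068,0,1],
  [-0.01,-0.091,-0.076,0,1],
  [-0.003,-0.102,-0.083,0,1],
])

```text
clock: 39.55
tcp_pos: [0.533, 0.1883, 0.3049]
orientation: [0.633, 1.613, -0.329]
contact_force: [1.6, 0.5, -0.5]
grip_width: 0.0
```

```bash
python3 - <<'E'
from wp import *
o=get_obs();print(o["clock"],now().round(3),o["contact_force"].round(1))
off=lambda th:.006+.016*np.sin(th)
T2=[lidp(t,.108,off(t)) for t in(.68,.55,.42,.29,.16,.05,.0,-.01)]
q=rows(T2)
E
```

```text
39.55 [0.013 0.05  0.136] [ 1.6  0.5 -0.5]
[0.009, -0.014, -0.009]
[0.021, -0.024, -0.014]
[0.033, -0.033, -0.018]
[0.047, -0.04, -0.02]
[0.062, -0.046, -0.021]
[0.076, -0.05, -0.021]
[0.082, -0.051, -0.02]
[0.083, -0.051, -0.02]
 sim end tip [0.478 0.211 0.05 ] want [0.478 0.211 0.05 ] [-0.47  0.48  0.07  2.09 -0.46  0.57 -0.62]
```

Emit:
servo_tool([
  [0.009,-0.014,-0.009,0,1],
  [0.021,-0.024,-0.014,0,1],
  [0.033,-0.033,-0.018,0,1],
  [0.047,-0.04,-0.02,0,1],
  [0.062,-0.046,-0.021,0,1],
  [0.074,-0.05,-0.021,0,1],
  [0.081,-0.051,-0.02,0,1],
  [0.082,-0.051,-0.02,0,1],
])

```text
clock: 40.35
tcp_pos: [0.4852, 0.1755, 0.2232]
orientation: [0.636, 1.614, -0.328]
contact_force: [-11.9, -9.7, 43.5]
grip_width: -0.0
```

Emit:
servo_tool([
  [0.002,0,0,0,1],
  [0.002,0,0,0,1],
])

```text
clock: 40.55
tcp_pos: [0.4853, 0.1753, 0.2236]
orientation: [0.637, 1.615, -0.327]
contact_force: [-8.7, -7.3, 27.0]
grip_width: -0.0002
```

```bash
python3 - <<'E'
from wp import *
o=get_obs();print(o["clock"],now().round(4),o["contact_force"].round(1))
E
```

```text
40.55 [-0.0368  0.0504  0.0548] [-8.7 -7.3 27. ]
```

Emit:
servo_tool([
  [-0.03,0,0,0,1],
  [-0.07,0,0,0,1],
  [-0.11,0,0,0,1],
  [-0.15,0,0,0,1],
  [-0.19,0,0,0,1],
  [-0.21,0,0,0,1],
])

```text
clock: 41.15
tcp_pos: [0.4948, 0.13, 0.433]
orientation: [0.64, 1.61, -0.325]
contact_force: [0.3, -0.2, -0.4]
grip_width: 0.0002
```

```bash
python3 - <<'E'
from wp import *
o=get_obs();print(o["clock"],now().round(4),o["contact_force"].round(1))
p0=now();q=rows(seg(p0,[.01,-.17,.27],6)+[[.01,-.17,.27]])
print("B");q=rows(seg([.01,-.17,.27],[.01,-.17,.135],4)+[[.01,-.17,.135]],q)
E
```

```text
41.15 [-0.0382  0.0043  0.264 ] [ 0.3 -0.2 -0.4]
[-0.007, -0.012, 0.027]
[-0.014, -0.024, 0.053]
[-0.021, -0.036, 0.08]
[-0.028, -0.048, 0.107]
[-0.035, -0.06, 0.134]
[-0.042, -0.073, 0.16]
[-0.042, -0.073, 0.16]
 sim end tip [0.58  0.011 0.27 ] want [0.58  0.011 0.27 ] [-0.24  0.32  0.3   1.74 -0.34  1.16 -0.42]
B
[0.033, -0.005, 0.005]
[0.066, -0.011, 0.01]
[0.099, -0.016, 0.015]
[0.132, -0.021, 0.02]
[0.132, -0.021, 0.02]
 sim end tip [0.58  0.011 0.135] want [0.58  0.011 0.135] [-0.2   0.47  0.26  1.86 -0.42  0.91 -0.3 ]
```

Emit:
servo_tool([
  [-0.007,-0.012,0.027,0,1],
  [-0.014,-0.024,0.053,0,1],
  [-0.021,-0.036,0.08,0,1],
  [-0.028,-0.048,0.107,0,1],
  [-0.035,-0.06,0.134,0,1],
  [-0.042,-0.073,0.16,0,1],
  [-0.042,-0.073,0.16,0,1],
])

```text
clock: 41.85
tcp_pos: [0.5863, -0.0311, 0.4391]
orientation: [0.643, 1.606, -0.331]
contact_force: [-1.3, -0.3, -0.0]
grip_width: 0.0001
```

Emit:
servo_tool([
  [0.033,-0.005,0.005,0,1],
  [0.066,-0.011,0.01,0,1],
  [0.099,-0.016,0.015,0,1],
  [0.132,-0.021,0.02,0,1],
  [0.132,-0.021,0.02,0,1],
])

```text
clock: 42.35
tcp_pos: [0.5848, -0.0302, 0.3002]
orientation: [0.642, 1.614, -0.333]
contact_force: [-0.7, 0.3, -0.7]
grip_width: -0.0001
```

```bash
python3 - <<'E'
from wp import *
o=get_obs();print(o["clock"],now().round(4),o["contact_force"].round(1))
def cp(f,r=.082):
    n=.009+.014*np.sin(f);return np.array([.01,-.1+r*np.cos(f)-n*np.sin(f),.064+r*np.sin(f)+n*np.cos(f)])
q=rows([now()+[0,.025,0]]+[cp(f) for f in(1.55,1.4,1.25,1.1,.95,.8)]);print("B");q=rows([cp(f) for f in(.65,.5,.35,.2,.1,.03,0,-.01)],q)
E
```

```text
42.35 [ 0.0077 -0.1737  0.1313] [-0.7  0.3 -0.7]
[0.005, 0.016, -0.019]
[-0.004, 0.037, -0.04]
[-0.003, 0.045, -0.05]
[-0.0, 0.054, -0.06]
[0.005, 0.062, -0.07]
[0.011, 0.069, -0.079]
[0.02, 0.076, -0.087]
 sim end tip [0.551 0.12  0.136] want [0.551 0.12  0.136] [-0.38  0.43  0.22  1.93 -0.42  0.85 -0.5 ]
B
[0.011, 0.006, -0.007]
[0.023, 0.01, -0.013]
[0.036, 0.013, -0.017]
[0.051, 0.015, -0.019]
[0.06, 0.015, -0.02]
[0.067, 0.015, -0.019]
[0.07, 0.015, -0.019]
[0.071, 0.015, -0.019]
 sim end tip [0.541 0.158 0.072] want [0.541 0.158 0.072] [-0.41  0.51  0.17  1.97 -0.48  0.7  -0.5 ]
```

Emit:
servo_tool([
  [0.005,0.016,-0.019,0,1],
  [-0.002,0.03,-0.035,0,1],
  [-0.004,0.037,-0.04,0,1],
  [-0.003,0.045,-0.05,0,1],
  [0,0.054,-0.06,0,1],
  [0.005,0.062,-0.07,0,1],
  [0.011,0.069,-0.079,0,1],
  [0.02,0.076,-0.087,0,1],
])

```text
clock: 43.15
tcp_pos: [0.5571, 0.0846, 0.3052]
orientation: [0.642, 1.613, -0.333]
contact_force: [0.9, -2.2, 0.2]
grip_width: 0.0001
```

```bash
python3 - <<'E'
from wp import *
o=get_obs();print(o["clock"],now().round(4),o["contact_force"].round(1))
def cp(f,r=.082):
    n=.009+.014*np.sin(f);return np.array([.01,-.1+r*np.cos(f)-n*np.sin(f),.064+r*np.sin(f)+n*np.cos(f)])
q=rows([cp(f) for f in(.65,.5,.35,.2,.1,.03,0,0)])
E
```

```text
43.15 [ 0.01   -0.0556  0.1364] [ 0.9 -2.2  0.2]
[0.011, 0.005, -0.006]
[0.023, 0.01, -0.012]
[0.037, 0.013, -0.016]
[0.051, 0.014, -0.018]
[0.06, 0.015, -0.019]
[0.067, 0.014, -0.019]
[0.07, 0.014, -0.018]
[0.07, 0.014, -0.018]
 sim end tip [0.541 0.158 0.073] want [0.541 0.158 0.073] [-0.41  0.51  0.18  1.97 -0.48  0.71 -0.5 ]
```

Emit:
servo_tool([
  [0.011,0.005,-0.006,0,1],
  [0.023,0.01,-0.012,0,1],
  [0.037,0.013,-0.016,0,1],
  [0.051,0.014,-0.018,0,1],
  [0.06,0.015,-0.019,0,1],
  [0.066,0.014,-0.019,0,1],
  [0.068,0.014,-0.018,0,1],
  [0.069,0.014,-0.018,0,1],
])

```text
clock: 43.95
tcp_pos: [0.5476, 0.1207, 0.2431]
orientation: [0.642, 1.616, -0.332]
contact_force: [-5.1, -0.2, 11.2]
grip_width: -0.0001
```

```bash
python3 - <<'E'
from wp import *
o=get_obs();print(o["clock"],now().round(4),o["contact_force"].round(1))
E
```

```text
43.95 [ 0.0097 -0.0179  0.0743] [-5.1 -0.2 11.2]
```

Emit:
servo_tool([
  [0.002,0,0,0,1],
  [0.002,0,0,0,1],
])

```text
clock: 44.15
tcp_pos: [0.5477, 0.1205, 0.2427]
orientation: [0.644, 1.616, -0.332]
contact_force: [-5.8, -3.0, 16.6]
grip_width: -0.0001
```

Emit:
servo_tool([
  [-0.03,0,0,0,1],
  [-0.07,-0.005,0,0,1],
  [-0.11,-0.03,0,0,1],
  [-0.15,-0.06,0,0,1],
  [-0.18,-0.09,0,0,1],
  [-0.2,-0.12,0,0,1],
  [-0.2,-0.14,0,0,1],
  [-0.2,-0.14,0,0,1],
])

```text
clock: 44.95
tcp_pos: [0.4729, -0.0374, 0.4172]
orientation: [0.648, 1.614, -0.335]
contact_force: [0.1, -0.2, 0.3]
grip_width: -0.0001
```

```bash
python3 - <<'E'
from h import *
o=get_obs();print(o["clock"],o["contact_force"].round(1))
b=grab_frame("scene")[:,:,::-1];t=grab_frame("top")[:,:,::-1];a=grab_frame("wrist")[:,:,::-1]
m=np.zeros((600,800,3),np.uint8);m[:390,:390]=crop(b,280,90,410,220,3);m[:300,400:]=cv2.resize(a,(400,300));
m[300:600,400:800]=np.clip(cv2.resize(t,(400,300)).astype(float)*1.6,0,255);m[390:600,:280]=cv2.resize(b,(280,210));cv2.imwrite("pics/m8.png",m)
E
```

```text
44.95 [ 0.1 -0.2  0.3]
```

View pics/m8.png

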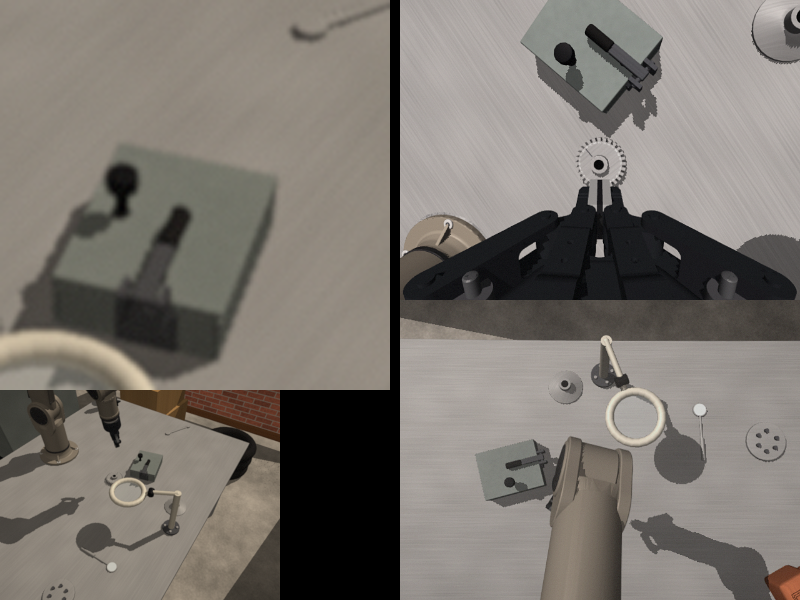

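Lid shut flat, clamp level across it, gear, sheave and mirror undisturbed, robot clear of everything. Handing in.

```bash
python3 -c "
from bench import *
print(hand_in())"
```

```text
the job is handed in; nothing more can be done
None
```

The clutch weight is in the empty bay, the lid is shut and the clamp is down over it. I handed the job in at about 45 s on the clock. The one thing that might count against it is a single 43.5 N reading while I closed the lid.

- **Getting the weight out:** I reached in at about 39° from vertical, gripped the weight (20 mm opening) and slid it out low. The wrist force reading showed no bump against the lamp.
- **Extra step:** that tilt could not reach into the case, so I set the weight down on clear table. I brought the tool back to about 12° from vertical and picked the weight up again.
- **Placing:** I laid the weight flat in the free bay, turned about 40° to the case's length. A picture taken before the lid closed showed it flat, with the other weight still in its bay.
- **Lid and clamp:** I closed the lid with the fingertips, then pressed the clamp down until the force rose (11 to 17 N). The final pictures show the lid flat and the clamp level across it. The gear, sheave and mirror look undisturbed, by eye only. The robot was clear of everything, with about 0 N at the wrist.

**Checks that were off:**
- **Force peak:** pressing the lid onto its stop gave 43.5 N at the end of one move, then 27 N. The contact was at the fingertips, not on the arm or gripper body, and the wrist limit is 120 N.
- **Heights at the stops:** the fingertip stopped about 1.3 mm above the expected height on both the lid and the clamp. I took this as fingertip geometry and calibration error.
- **Case position:** estimates from the different cameras differed by 4 to 6 mm, and the moves tolerated this.

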